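Lay the washed bottle down on the drain rack

ROBOT

A 6-joint arm with a two-finger parallel gripper is mounted at the origin on the work surface. World frame = base frame: x ahead of the robot, y to its left, z up, the work surface at z = 0. Lengths are in mm, angles in degrees, forces in N, time in s.
With the tool pointing down it reaches from about 425 to 1125 mm from the base axis. Payload 14.9 kg.
Tool frame: the origin (TCP) lies on the centre line of the jaws, within the pads' length; the fingertips stand 25 mm ahead of it and the grasp point (between the pads) lies 6 mm ahead of it; x points along the fingers, y is the direction in which the jaws open and shut, and the axes are right-handed (so a half turn about x gives the same grasp; the last joint's range is limited). The gripper opens to 91 mm and grips with 3 to 60 N. Pads are 32 mm wide; open, the fingers measure 118 mm over their backs; the gripper's body (76 mm by 178 mm) begins 60 mm behind the grasp point.
Start: joints at [71.946, 21.709, 99.362, -0, 58.929, -1.908], TCP at [194.667, 672.401, 238.932] pointing down, gripper open.
Joint ranges: [-158.91, 158.91], [-42.39, 125.64], [0.06, 152.35], [-60.88, 240.88], [17.5, 164.5], [-176.32, 176.32]. Speed limits (degrees/s): [108.29, 108.29, 136.94, 180, 180, 180].

INTERFACE

Orientations are given as [roll, pitch, yaw] about the fixed x, y, z axes, in that order (R = Rz(yaw) Ry(pitch) Rx(roll)).
In Python, from cell import bot gives the robot as it stands.
- The arm moves only by the tool arm_command, never from a script. Its argument "increments" is a list of rows, each a list of 5 numbers: the opening in per cent of the stroke, from 0 (shut) to 100 (fully open), then the shift along the tool's x, y, z in cm, then the turn about the tool's x in rad. In form: [[fingers, x, y, z, roll], ...]. A call has 1 to 20 rows; each row is the pose to reach, as a shift and turn from the pose measured when the call began, along the tool's axes at that moment; what a row does not reach only later rows make up. A row lasts 1/10 s, in which the tool goes at most 50 mm and 8.59 degrees, less where a joint would pass 70% of its speed; a pose out of reach is approached as far as the arm can. A call with a gripper value outside its range is refused whole. The fingers move at their own pace and stop on an object; "grip_force" is the grip in N (left out, the last holds). Time passes only in rows, so rows that repeat a pose let the fingers close. It gives the time, the measured TCP pose, the force and the opening at its end, in the units of the state.
- bot.state(): the state, without advancing time (a new reading comes with each control period).
- bot.get_image(name): name is "side" or "top"; returns a dict with "color" (480x640x3 uint8, blue, green, red), "intrinsics" (3x3 intrinsics, pixels), "R" (3x3) and "t" (3): a world point X has camera coordinates R X + t. Camera axes: x right, y down, z forward; pixel columns grow to the right and rows downward; lengths in mm; the calibration is good to about 2 mm. A picture is of the moment at which its call begins. There is no depth.
- bot.hand_in(): hands the job in, once; it reports no verdict.
The state is a dict: "time_s": time; "joint_pos": joint angles; "dq": joint speeds; "effort": joint torques, N m; "position": TCP position; "ee_rot": TCP orientation; "wrist_force": force on the tool from outside, world axes, zero at the start; "wrist_torque": the same for the moment, N m; "gripper_width": finger opening in mm.
Only numpy, scipy, OpenCV 4.12 (cv2) and the standard library are available. Lean on these libraries where they do the work, as an engineer would, in place of code of your own. Each camera call takes 0.05 s, during which the arm holds its last target.

TASK

With the fingers only, push the tall square glass bottle, still upright, along the table until its foot is against the near edge of the low drain rack, then tip it over that edge so that it lies on its side along the middle of the rack, foot close to the edge and neck sticking out past the far end. It is glass: guide it gently all the way down instead of letting it fall, and do not lift or carry it. Leave the pots, jar, cup and trowel where they are.

Things in the scene. Friction and masses are not known exactly. Their poses are not given: they have to be found in the camera images.
- rack: Fixed low steel drain rack: a flat slab 110 mm long, 150 mm wide, 6 mm high. Origin: at table level, middle of its near edge, the stop (150 mm wide). x runs along its length from the stop edge (0) to the far end (110 mm), roughly to the robot's right (world -y, within 0.3 rad); y across; z up.
- bottle: Tall square amber glass bottle, empty, open, loose, 0.3 to 0.55 kg, centre of mass about 68 mm above the foot. Body 80 x 80 x 120 mm, shoulder to 142 mm, then a straight round neck, diameter 26 mm, to 217 mm. Origin: centre of the foot; z: foot to mouth; x: towards the rack (within 0.12 rad). At the start it stands upright, foot 25 to 50 mm from the stop, up to 15 mm off the rack's centre line.
- bottle_toe (a point): Middle of the bottom edge of the bottle's rack-side face, 40 mm along the bottle's x axis from its origin: the edge that meets the stop. While the bottle tips, this edge stays on the table and creeps back from the stop, about 6 mm times the tangent of the tilt, some 15 to 30 mm in all. Past about 0.5 rad of tilt the bottle wants to fall on by itself.
- bottle_mouth (a point): Centre of the bottle's mouth, 217 mm along its z axis from its origin. When the bottle lies flat on the rack its axis is 46 mm above the table and the neck hangs free past the rack's far end, its underside 33 mm above the table.
- pot_a: Square black plant pot with seedlings, 80 x 80 mm, 75 mm high, seedlings up to 90 mm more; origin under its centre. Stands beside the rack or the bottle. To be left alone.
- pot_b: Like pot_a. To be left alone.
- pot_c: Like pot_a. To be left alone.
- jar: Short round amber jar with a black cap, 60 mm in diameter, 85 mm high, origin under its centre. Stands beside the rack or the bottle. To be left alone.
- cup: White plastic cup, 72 mm in diameter, 90 mm high, origin under its centre. To be left alone.
- trowel: Small flat hand tool with a blade and a wooden handle, lying on the table. To be left alone.
Things that resemble listed ones, but are neither listed nor needed, are in the scene too. There is more than one size of the rack; the job needs the larger.

How it is judged:
By the outcome, as a careful person would: the job done as asked, in the order asked, and still so for the second after the job is handed in, with the robot touching nothing.
It also fails if it takes over 72 s, if anything falls off the work surface, if the arm or the gripper's body presses on something with over 40 N, if the wrist force passes 120 N, or if a joint passes its speed limit or range.

## Working session

There is one attempt and no reset: what is moved stays moved. The work goes in short steps, Python scripts to look and compute and a tool call to move; the robot and the scene stay as the last step left them, time stands still between calls to the robot, and variables do not carry over. Pictures are saved under pics/ and viewed, and the job is handed in when it is done.

Besides the shell and the picture viewer there is one more tool, called after "Request:" as name(argument=value, ...), one argument or row to a line, values as JSON. arm_command: Moves the arm, as the interface text tells. Its arguments: {"type":"object","properties":{"increments":{"type":"array","items":{"type":"array","items":{"type":"number"}}},"grip_force":{"type":"number"}},"required":["increments"]}

```bash
ls; mkdir -p pics
python3 - <<'E'
from cell import bot
import cv2
s=bot.state(); print({k:s[k] for k in ('time_s','position','ee_rot','wrist_force','gripper_width')})
for n in('side','top'):
    d=bot.get_image(n); cv2.imwrite(f'pics/{n}0.png',d['color']); print(n,d['intrinsics'],d['R'],d['t'])
E
```

```text
pics
{'time_s': 0.0, 'position': array([194.5078851, 672.0384502, 238.26818  ]), 'ee_rot': array([ -94.03712818,   89.93422404, -110.18168494]), 'wrist_force': array([-0.13396818, -0.9336923 ,  0.05075942]), 'gripper_width': 91.03355145687335}
side [[529.84998927   0.         319.16818465]
 [  0.         529.84998927 237.79490589]
 [  0.           0.           1.        ]] [[ 0.95734094 -0.28877861 -0.01025843]
 [-0.20896681 -0.66736103 -0.71481615]
 [ 0.19957754  0.68646644 -0.69923718]] [-499.43643711  148.53816386 1472.16361713]
top [[533.87242092   0.         322.54645073]
 [  0.         533.87242092 243.76154074]
 [  0.           0.           1.        ]] [[ 0.02776412 -0.99929258  0.02536719]
 [-0.99773964 -0.02925665 -0.06049512]
 [ 0.06119448 -0.02363026 -0.9978461 ]] [-105.00697125  510.88709513 1585.42151942]
```

View pics/side0.png

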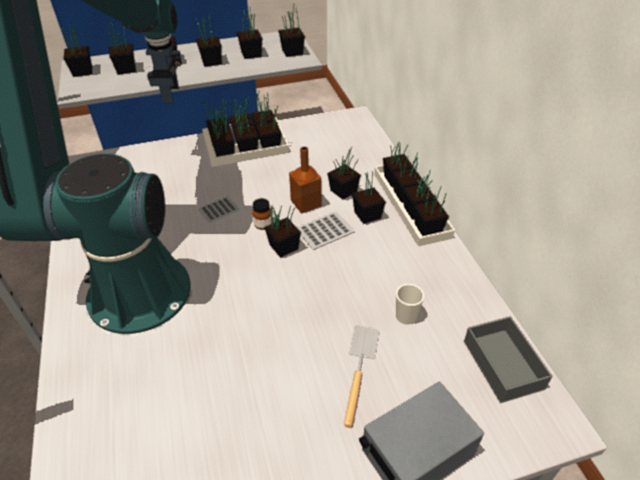

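View pics/top0.png

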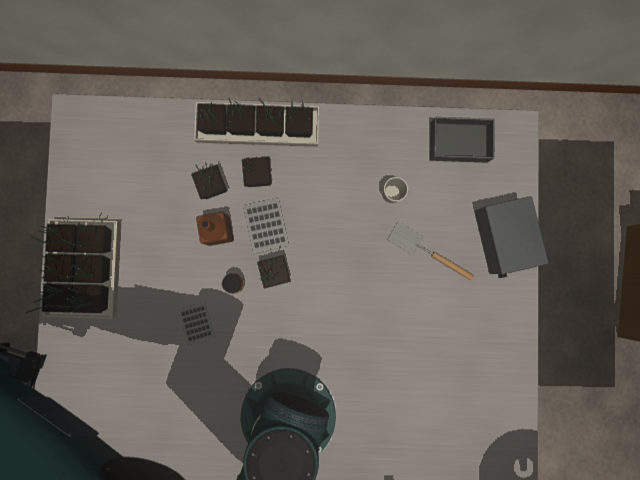

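```bash
cat > h.py <<'E'
import numpy as np, cv2
from cell import bot
def ray(d,u,v,z):
    K,R,t=d['intrinsics'],d['R'],d['t']
    c=-R.T@t; r=R.T@np.linalg.inv(K)@np.array([u,v,1.]); return (c+r*(z-c[2])/r[2])
def proj(d,X):
    X=np.atleast_2d(X).astype(float); c=X@d['R'].T+d['t']; p=c@d['intrinsics'].T; return p[:,:2]/p[:,2:]
def crop(d,x0,y0,w,h,f,name,pts=()):
    im=cv2.resize(d['color'][y0:y0+h,x0:x0+w],None,fx=f,fy=f,interpolation=cv2.INTER_CUBIC)
    for col,ps in pts:
        q=((np.array(ps)-[x0,y0]+.5)*f).astype(int); cv2.polylines(im,[q.reshape(-1,1,2)],True,col,1)
    # ticks
    for u in range((x0//10+1)*10,x0+w,10):
        cv2.line(im,(int((u-x0+.5)*f),0),(int((u-x0+.5)*f),6),(255,255,255),1)
        if u%20==0: cv2.putText(im,str(u),(int((u-x0)*f)-8,16),0,.35,(255,255,255),1)
    for v in range((y0//10+1)*10,y0+h,10):
        cv2.line(im,(0,int((v-y0+.5)*f)),(6,int((v-y0+.5)*f)),(255,255,255),1)
        if v%20==0: cv2.putText(im,str(v),(8,int((v-y0)*f)+6),0,.35,(255,255,255),1)
    cv2.imwrite(f'pics/{name}.png',im)
E
python3 - <<'E'
from h import *
d=bot.get_image('top'); crop(d,170,140,130,160,3.7,'t1'); crop(d,170,270,60,80,6,'small')
d=bot.get_image('side'); crop(d,240,130,160,130,4.8,'s1')
E
```

```text
(no output)
```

View pics/t1.png

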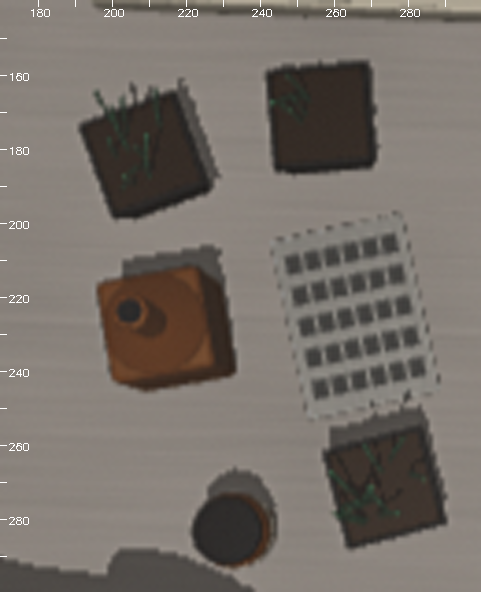

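View pics/s1.png

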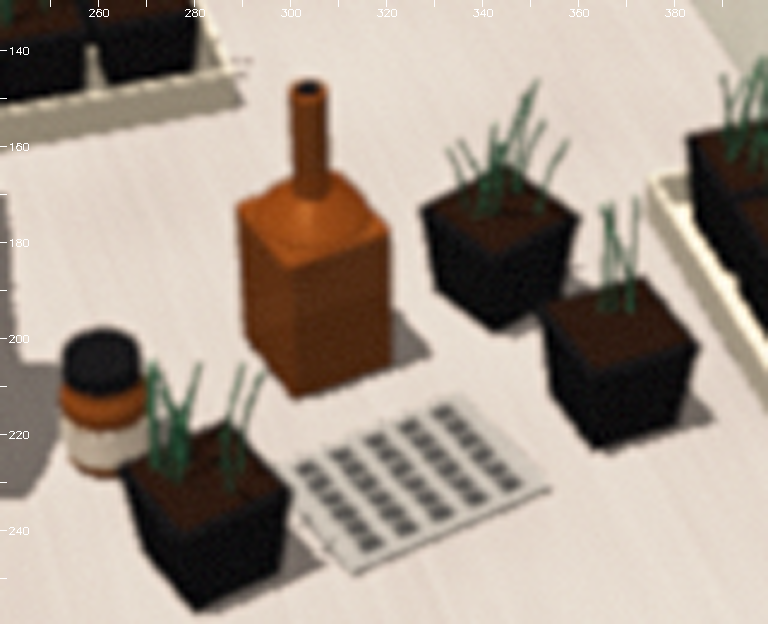

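```bash
cat > fit0.py <<'E'
from h import *
from scipy.optimize import least_squares
T=bot.get_image('top');S=bot.get_image('side')
def Rz(a): return np.array([[np.cos(a),-np.sin(a),0],[np.sin(a),np.cos(a),0],[0,0,1]])
def pts(p,L): return np.array(L)@Rz(p[2]).T+[p[0],p[1],0]
# rack corners: x along length; y across left. near edge y=+75 is larger world x (a~-90deg)
rl=[(0,75,6),(110,75,6),(110,-75,6),(0,-75,6)]
rt=[(243,204.4),(278.1,196.3),(288.4,243),(253.3,253)]
rs=[(303.5+0,0)]
f=lambda p:(proj(T,pts(p,rl))-rt).ravel()
r=least_squares(f,[900,100,-1.5]); print('rack',r.x,r.fun.round(1))
bs=[((40,-40,0),(302,212.2)),((40,40,0),(320.8,204.5)),((-40,-40,0),(291.2,198.9)),((0,0,217),(303.7,147.8)),((-40,-40,120),(289.1,173.3)),((40,-40,120),(300.5,184.7)),((40,40,120),(320.3,176.4))]
bt=[((0,0,217),(204.4,223.8)),((-40,40,120),(196,216)),((40,40,120),(222.7,211.7)),((40,-40,120),(227.1,240.3)),((-40,-40,120),(200,242.2)),((40,-40,0),(233,240.3)),((-40,-40,0),(209.2,244.9))]
def g(p):
    return np.r_[(proj(S,pts(p,[a for a,_ in bs]))-[b for _,b in bs]).ravel(),(proj(T,pts(p,[a for a,_ in bt]))-[b for _,b in bt]).ravel()]
b=least_squares(g,[900,250,-1.5],loss='soft_l1'); print('bottle',b.x,b.fun.round(1))
c,s=np.cos(r.x[2]),np.sin(r.x[2]); dd=b.x[:2]-r.x[:2]; print('bottle in rack',dd@[c,s],dd@[-s,c],b.x[2]-r.x[2])
B=[(-40,-40),(40,-40),(40,40),(-40,40)]
for n,d in(('t2',T),('s2',S)):
    P=[((0,255,0),proj(d,pts(r.x,rl))),((255,255,0),proj(d,pts(b.x,[(*q,0) for q in B]))),((0,255,255),proj(d,pts(b.x,[(*q,120) for q in B])))]
    P.append(((0,0,255),proj(d,pts(b.x,[(13*np.cos(t),13*np.sin(t),217) for t in np.arange(0,6.3,.4)]))))
    if n=='t2':crop(d,170,140,130,160,3.7,n,P)
    else: crop(d,240,130,160,130,4.8,n,P)
E
python3 fit0.py
```

```text
rack [554.65031084 135.80467728  -1.31167338] [-0.6 -0.2 -0.2 -0.3  0.7  1.1  0.1 -0.6]
bottle [545.46897249 224.44941288  -7.65025462] [-1.   1.5  2.1  1.2 -1.2  0.6  0.7 -0.5 -1.  -3.  -0.8 -0.5  2.4 -0.1
  0.2 -0.3 -1.2 -0.7  0.5 -1.2  0.8 -1.8 -0.5  1.2  0.9  1.  -1.6  1. ]
bottle in rack -88.03789894245764 13.838875417666063 -6.338581235376911
```

View pics/t2.png

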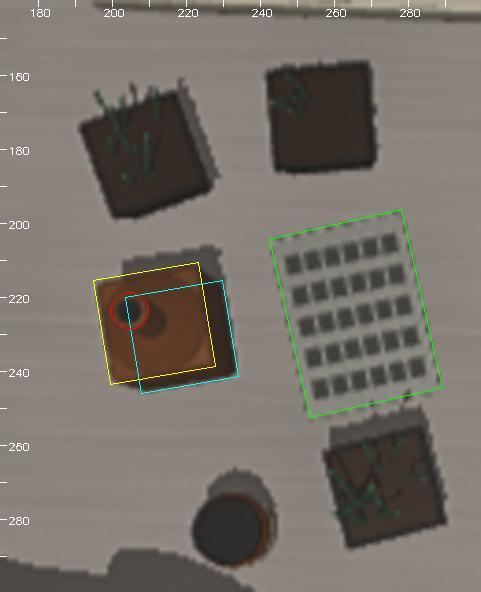

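View pics/s2.png

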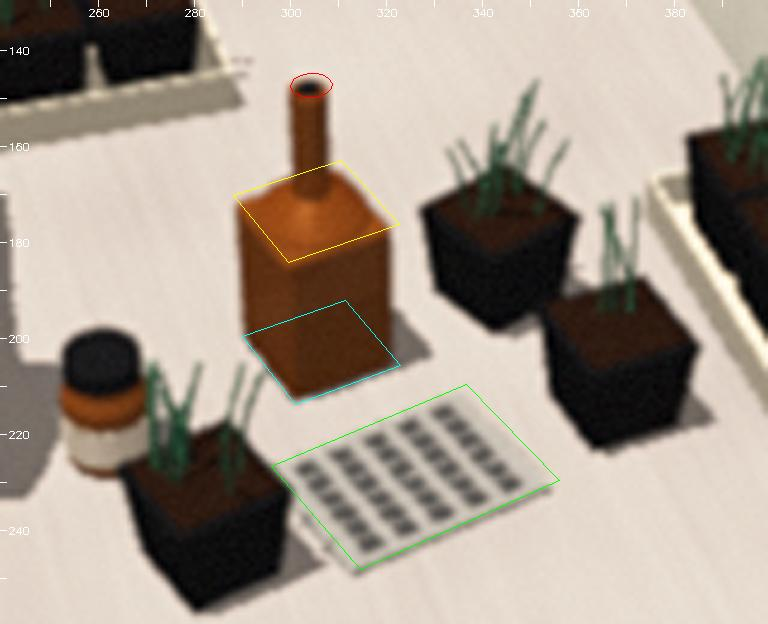

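Run:
```python
from h import *
T=bot.get_image('top');S=bot.get_image('side')
r=np.array([554.65,135.8,-1.3117]);c,s=np.cos(r[2]),np.sin(r[2])
R=np.array([[c,s],[-s,c]])
for n,u,v,z in(('pa',209.5,181.4,75),('pb',256.5,171.4,75),('pc',273.6,271.1,75),('jar',231.9,282.7,85)):
    X=ray(T,u,v,z); print(n,X.round(0),'rack',(R@(X[:2]-r[:2])).round(0), 'side px',proj(S,X).round(0))
X=ray(T,273.6,271.1,75)
# seedling tips pot_c in side
for l in [(110,75,6),(110,-75,6),(0,-75,6),(0,75,6)]:
    print(l,np.r_[R.T@np.array(l[:2])+r[:2],l[2]].round(0))
crop(T,235,235,60,60,9,'pc'); crop(S,255,190,60,70,8,'pcs')
```

```text
pa [681. 243.  75.] rack [-72. 150.] side px [[344. 173.]]
pb [715. 109.  75.] rack [ 67. 148.] side px [[369. 197.]]
pc [427.  50.  75.] rack [  51. -145.] side px [[283. 228.]]
jar [391. 166.  85.] rack [ -71. -151.] side px [[262. 203.]]
(110, 75, 6) [655.  49.   6.]
(110, -75, 6) [510.  10.   6.]
(0, -75, 6) [482. 117.   6.]
(0, 75, 6) [627. 155.   6.]
```

View pics/pc.png

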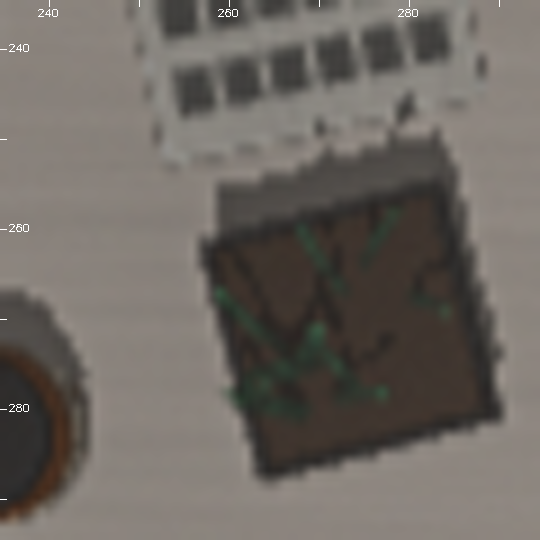

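View pics/pcs.png

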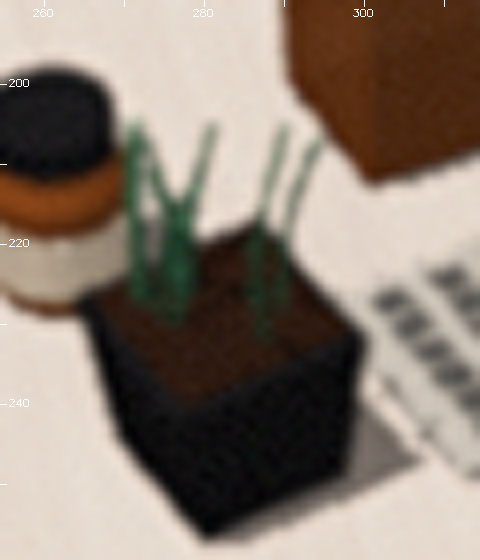

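View pics/small.png

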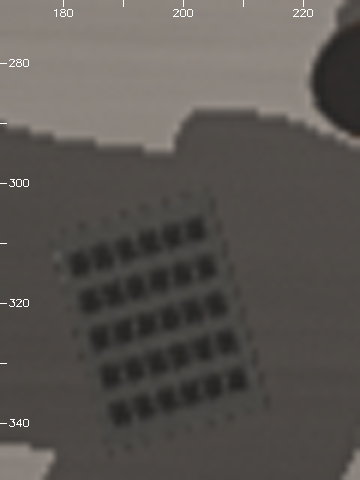

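```bash
cat >> fit0.py <<'E'
print('--scale variants')
for nm,v in(('S',[(S,bs)]),('T',[(T,bt)]),('ST',[(S,bs),(T,bt)])):
    def g2(q): return np.concatenate([(proj(D,pts(q,np.array([a for a,_ in L])*[q[3],q[3],1]))-[b for _,b in L]).ravel() for D,L in v])
    o=least_squares(g2,[*b.x[:2],b.x[2]+2*np.pi,1],loss='soft_l1'); dd=o.x[:2]-r.x[:2]
    print(nm,o.x.round(3),'rackfr',(dd@[c,s]).round(1),(dd@[-s,c]).round(1),(o.x[2]-r.x[2]).round(3),'res',abs(o.fun).mean().round(2))
from scipy.spatial.transform import Rotation as Ro
st=bot.state();A=Ro.from_euler('xyz',st['ee_rot'],degrees=True).as_matrix();print(A.round(3),st['position'])
E
python3 fit0.py|sed -n '/--/,$p'
```

```text
--scale variants
S [543.168 222.874  -1.31    0.886] rackfr -87.1 11.2 0.002 res 0.55
T [544.938 223.969  -1.378   0.939] rackfr -87.7 13.2 -0.066 res 0.38
ST [544.692 224.016  -1.363   0.922] rackfr -87.8 13.0 -0.051 res 0.62
[[ 0.     0.278  0.961]
 [-0.     0.961 -0.278]
 [-1.    -0.     0.   ]] [194.67051076 672.36726389 238.87500564]
```

Request:
arm_command(
  increments=[
    [80, 0, -1.9, 3.0, 0.08],
    [44, 0, -3.8, 6.1, 0.16],
    [44, 0, -5.7, 9.1, 0.24],
    [44, 0, -7.6, 12.2, 0.32],
    [44, 0, -9.5, 15.2, 0.4],
    [44, 0, -11.5, 18.3, 0.48],
    [44, 0, -13.4, 21.3, 0.56],
    [44, 0, -15.3, 24.3, 0.64],
    [44, 0, -17.2, 27.4, 0.72],
    [44, 0, -19.1, 30.4, 0.8],
    [44, 0, -21, 33.5, 0.88],
    [44, 0, -22.9, 36.5, 0.96],
    [44, 0, -24.8, 39.6, 1.04],
    [44, 0, -26.7, 42.6, 1.084],
    [44, 0, -26.7, 42.6, 1.084],
    [44, 0, -26.7, 42.6, 1.084],
  ],
)

```text
time_s: 2.1
position: [529.9, 297.0, 238.9]
ee_rot: [-108.3, 90.0, 173.4]
wrist_force: [-0.9, 0.1, 0.1]
gripper_width: 40.1
```

```bash
cat > st.py <<'E'
from h import *
from scipy.spatial.transform import Rotation as Ro
import sys
r=np.array([554.65,135.8,-1.3117])
c,s=np.cos(r[2]),np.sin(r[2]); RR=np.array([[c,s],[-s,c]])
def show():
    st=bot.state();A=Ro.from_euler('xyz',st['ee_rot'],degrees=True).as_matrix()
    p=st['position'];f=st['wrist_force']
    print('t',round(st['time_s'],2),'pos',p.round(1),'rack',(RR@(p[:2]-r[:2])).round(1),'tooly yaw rel rack y (rad)',round(np.arctan2(A[1,1],A[0,1])-(r[2]+np.pi/2),4),'F rack',(RR@f[:2]).round(1),round(f[2],1),'M',np.round(st['wrist_torque'],2),'w',round(st['gripper_width'],1))
    return st,A
def goto(x,y,z,yaw):  # rack frame target -> tool increments cm
    st,A=show(); t=np.r_[RR.T@[x,y]+r[:2],z]-st['position']; d=A.T@t/10
    cy=np.arctan2(A[1,1],A[0,1])-(r[2]+np.pi/2)
    print('-> tool shift cm',d.round(2),'roll',round(-(yaw-cy),3))
if __name__=='__main__':
    a=list(map(float,sys.argv[1:]))
    if a: goto(*a)
    else: show()
E
python3 st.py -162 17 92 -0.05
```

```text
t 2.1 pos [529.9 297.  238.9] rack [-162.2   17.3] tooly yaw rel rack y (rad) -0.0551 F rack [-0.3 -0.8] 0.1 M [-0.05  0.   -0.02] w 40.1
-> tool shift cm [14.69 -0.03  0.02] roll -0.005
```

Now down to TCP z 92 (fingertips 67, palm 146, above the shoulder).

Request:
arm_command(
  increments=[
    [44, 2, 0, 0, 0],
    [44, 4, 0, 0, 0],
    [44, 6, 0, 0, 0],
    [44, 8, 0, 0, 0],
    [44, 10, 0, 0, 0],
    [44, 12, 0, 0, 0],
    [44, 13.5, 0, 0, 0],
    [44, 14.7, 0, 0, 0],
    [44, 14.7, 0, 0, 0],
  ],
)

```text
time_s: 3.0
position: [528.9, 297.1, 90.6]
ee_rot: [-77.2, 89.9, -155.5]
wrist_force: [-0.4, 0.1, -0.1]
gripper_width: 40.0
```

Run:
```python
from st import *
show()
T=bot.get_image('top');crop(T,160,170,140,110,5,'t3')
S=bot.get_image('side');crop(S,240,110,160,130,4.8,'s3')
```

```text
t 3.0 pos [528.9 297.1  90.6] rack [-162.5   16.4] tooly yaw rel rack y (rad) -0.0544 F rack [-0.3 -0.4] -0.1 M [-0.12  0.05 -0.03] w 40.0
```

View pics/t3.png

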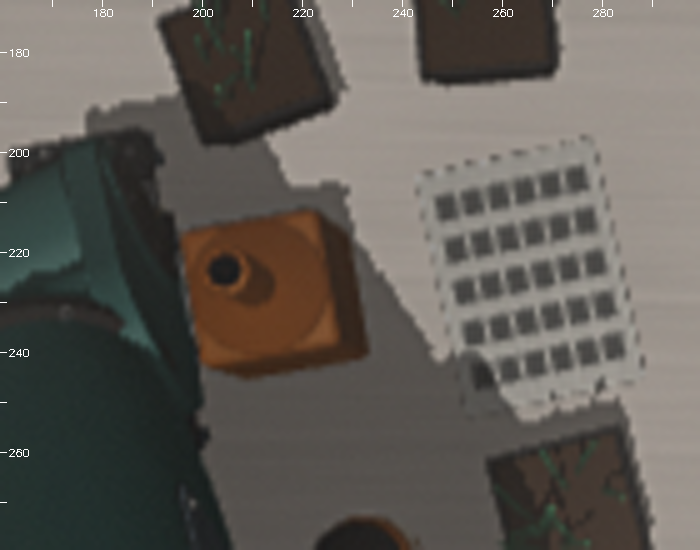

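View pics/s3.png

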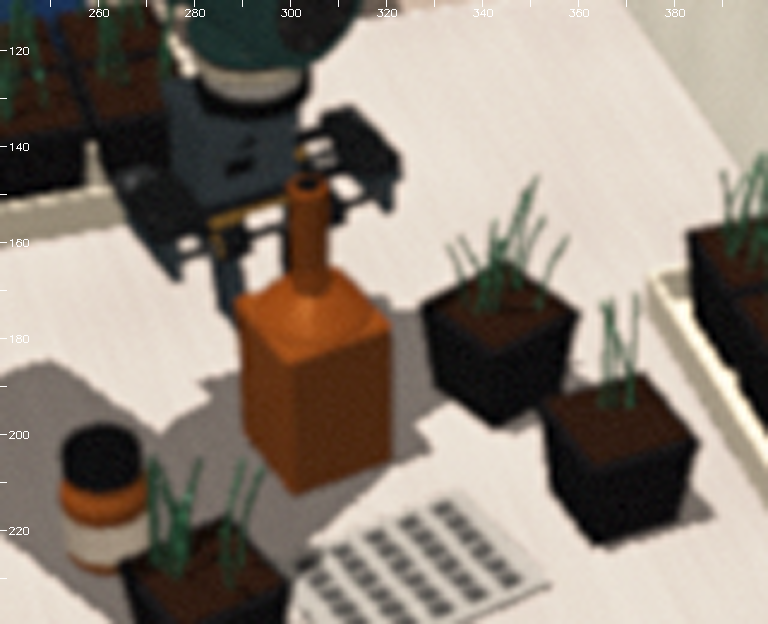

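Run:
```python
from st import *
T=bot.get_image('top')
for u,v,z in((204,198,75),(226,190,75),(203,188,80),(203,188,165),(210,186,120),(183,199,170),(190,196,170)):
    print(u,v,z,(RR@(ray(T,u,v,z)[:2]-r[:2])).round(0))
```

```text
204 198 75 [-98. 106.]
226 190 75 [-31. 115.]
203 188 80 [-93. 134.]
203 188 165 [-80. 117.]
210 186 120 [-67. 127.]
183 199 170 [-138.   99.]
190 196 170 [-118.  102.]
```

Request:
arm_command(
  increments=[
    [44, 0, 0, 0.4, 0],
    [44, 0, 0, 0.8, 0],
    [44, 0, 0, 1.1, 0],
    [44, 0, 0, 1.3, 0],
    [44, 0, 0, 1.5, 0],
    [44, 0, 0, 1.7, 0],
    [44, 0, 0, 1.9, 0],
    [44, 0, 0, 2.1, 0],
    [44, 0, 0, 2.2, 0],
    [44, 0, 0, 2.3, 0],
  ],
)

```text
time_s: 4.15
position: [535.0, 274.9, 92.7]
ee_rot: [114.1, 89.9, 35.8]
wrist_force: [-1.8, 6.0, 2.4]
gripper_width: 40.3
```

Run:
```python
from st import *
show()
T=bot.get_image('top');crop(T,160,170,140,110,5,'t4')
S=bot.get_image('side');crop(S,240,110,160,130,4.8,'s4')
```

```text
t 4.15 pos [535.  274.9  92.7] rack [-139.5   16.6] tooly yaw rel rack y (rad) -0.0549 F rack [-6.3 -0.2] 2.4 M [ 0.71  0.24 -0.01] w 40.3
```

View pics/t4.png

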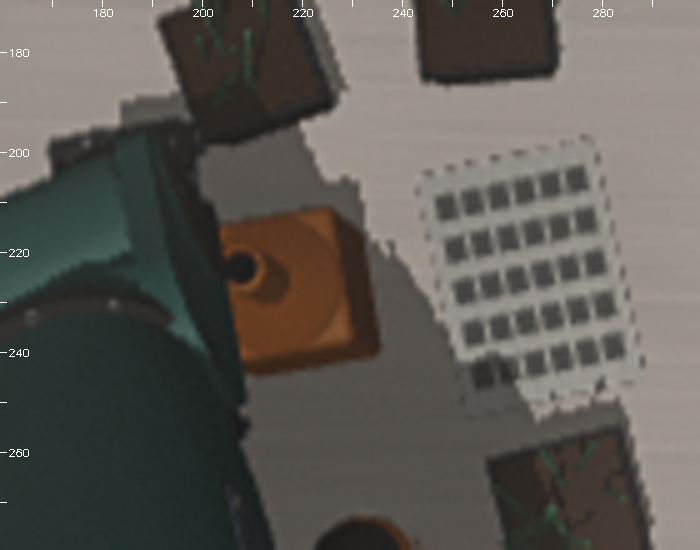

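View pics/s4.png

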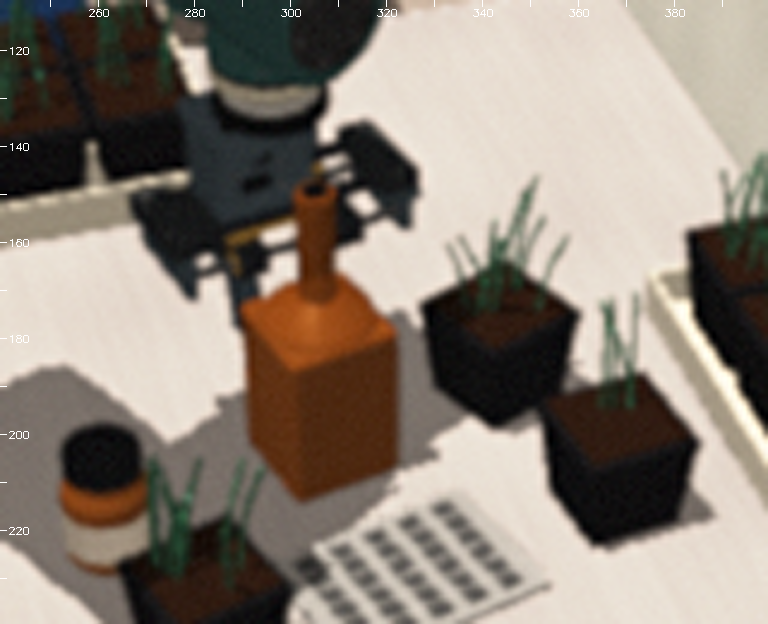

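Request:
arm_command(
  increments=[
    [44, 0.05, -0.06, 0.17, 0],
    [44, 0.1, -0.12, 0.34, 0],
    [44, 0.15, -0.18, 0.51, -0.005],
    [44, 0.15, -0.24, 0.68, -0.01],
    [44, 0.15, -0.3, 0.85, -0.01],
    [44, 0.15, -0.36, 1.02, -0.015],
    [44, 0.15, -0.42, 1.19, -0.02],
    [44, 0.15, -0.48, 1.36, -0.02],
    [44, 0.15, -0.54, 1.53, -0.025],
    [44, 0.15, -0.6, 1.7, -0.025],
  ],
)

```text
time_s: 5.25
position: [532.7, 257.0, 91.3]
ee_rot: [104.0, 89.9, 27.2]
wrist_force: [0.5, 4.7, 2.9]
gripper_width: 40.0
```

Run:
```python
from st import *
show()
T=bot.get_image('top');crop(T,160,170,140,110,5,'t5')
S=bot.get_image('side');crop(S,240,110,160,130,4.8,'s5')
```

```text
t 5.25 pos [532.7 257.   91.3] rack [-122.7    9.8] tooly yaw rel rack y (rad) -0.0295 F rack [-4.5  1.7] 2.9 M [ 0.65 -0.09  0.12] w 40.0
```

View pics/t5.png

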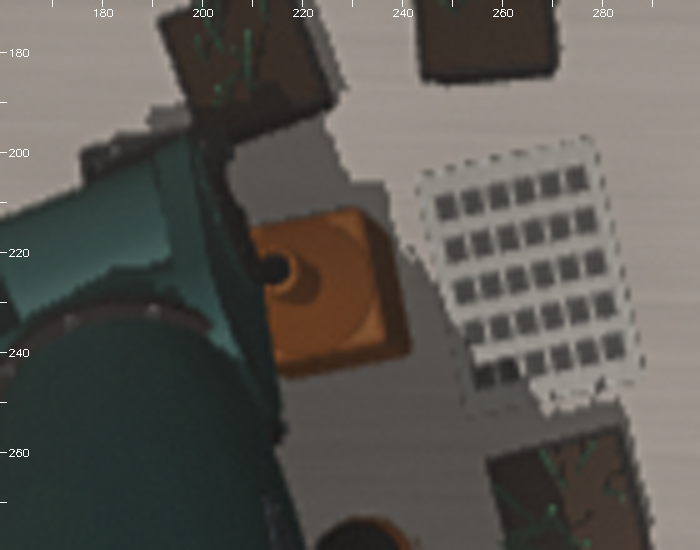

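View pics/s5.png

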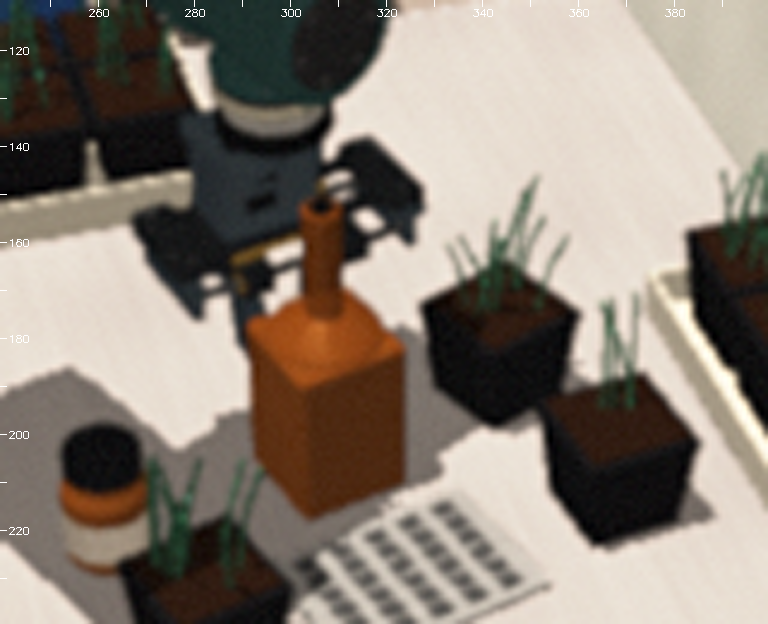

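Run:
```python
from st import *
T=bot.get_image('top');S=bot.get_image('side')
q=lambda D,u,v,z:(RR@(ray(D,u,v,z)[:2]-r[:2])).round(1)
for u,v in((204.3,223.5),(208-.3,222.9),(214.3,223.1)): print(q(T,u,v,217))
for px in((366,352),(380,352),(410,352)): print('bot',q(T,px[0]/5+159.5,px[1]/5+169.5,0))
for px in((312,212),(330,210),(360,208)): print('topTR',q(T,px[0]/5+159.5,px[1]/5+169.5,120))
for px in((308,182),(315,190),(322,204)): print('sidemouth',q(S,px[0]/4.8+239.5,px[1]/4.8+109.5,217))
for px in((298,493),(302,500),(313,517)): print('sidebot',q(S,px[0]/4.8+239.5,px[1]/4.8+109.5,0))
```

```text
[-88.8  14. ]
[-79.8  13.5]
[-63.2   9.1]
bot [-52.9 -23.4]
bot [-44.7 -25.4]
bot [-27.1 -29.5]
topTR [-50.2  48.4]
topTR [-40.2  47.2]
topTR [-23.6  44.5]
sidemouth [-88.7  11.9]
sidemouth [-79.   11.2]
sidemouth [-63.9   7.3]
sidebot [-55.5 -23.2]
sidebot [-48.  -24.4]
sidebot [-29.5 -26.8]
```

Request:
arm_command(
  increments=[
    [44, 0.02, -0.06, 0.17, 0],
    [44, 0.04, -0.13, 0.34, 0],
    [44, 0.06, -0.2, 0.51, -0.005],
    [44, 0.08, -0.27, 0.68, -0.01],
    [44, 0.08, -0.34, 0.85, -0.01],
    [44, 0.08, -0.41, 1.02, -0.015],
    [44, 0.08, -0.48, 1.19, -0.02],
    [44, 0.08, -0.56, 1.36, -0.02],
    [44, 0.08, -0.64, 1.53, -0.025],
    [44, 0.08, -0.72, 1.7, -0.03],
    [44, 0.08, -0.8, 1.85, -0.03],
    [44, 0.08, -0.88, 2.0, -0.03],
    [44, 0.08, -0.92, 2.15, -0.03],
    [44, 0.08, -0.92, 2.25, -0.03],
  ],
)

```text
time_s: 6.85
position: [528.5, 232.8, 90.3]
ee_rot: [137.1, 90.0, 61.9]
wrist_force: [-2.5, 10.4, 8.5]
gripper_width: 40.3
```

Run:
```python
from st import *
show()
T=bot.get_image('top');crop(T,180,180,120,100,6,'t6')
S=bot.get_image('side');crop(S,240,130,130,110,6,'s6')
```

```text
t 6.85 pos [528.5 232.8  90.3] rack [-100.5   -0.4] tooly yaw rel rack y (rad) -0.0005 F rack [-10.7   0.2] 8.5 M [ 1.67  0.68 -0.16] w 40.3
```

View pics/t6.png

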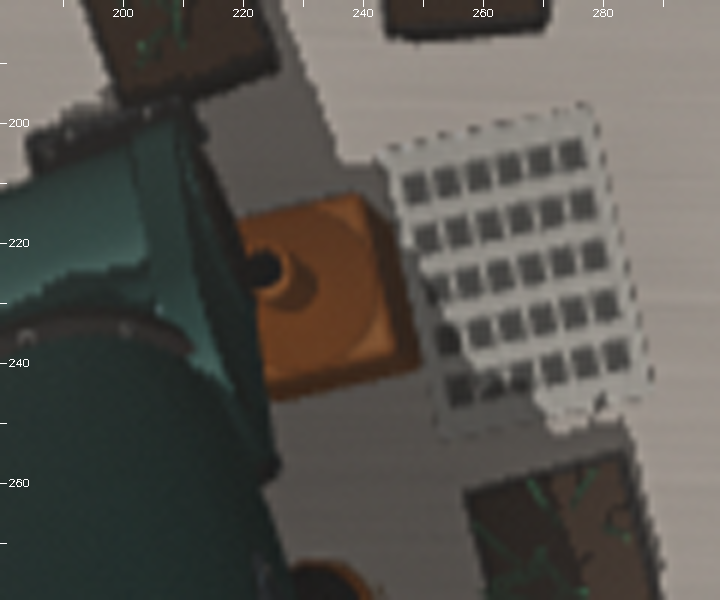

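View pics/s6.png

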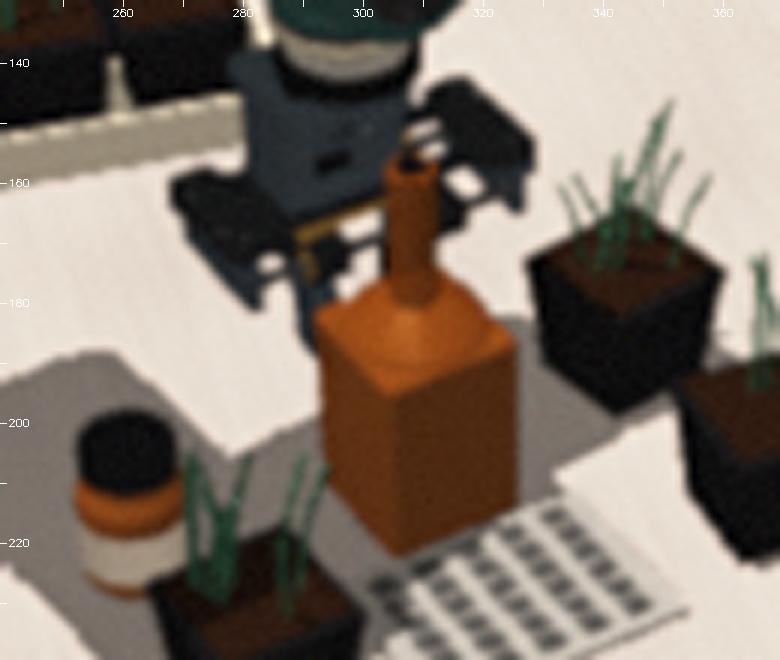

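Request:
arm_command(
  increments=[
    [44, 0, 0, -0.2, 0],
    [44, 0, 0, -0.4, 0],
    [44, 0, 0, -0.8, 0],
    [50, 0, 0, -1.6, 0],
    [55, 0, 0, -2.6, 0],
    [60, 0, 0, -4.0, 0],
    [60, 0, 0, -5.5, 0],
    [60, -2, 0, -6, 0],
    [60, -5, 0, -6, 0],
    [60, -8, 0, -6, 0],
    [60, -10, 0, -6, 0],
    [60, -10.2, 0, -6, 0],
    [60, -10.2, 0, -6, 0],
  ],
)

```text
time_s: 8.25
position: [513.0, 291.5, 192.4]
ee_rot: [120.4, 89.9, 45.2]
wrist_force: [-0.0, -0.2, -0.1]
gripper_width: 54.4
```

Run:
```python
from st import *
show()
T=bot.get_image('top');crop(T,180,180,120,100,6,'t7')
S=bot.get_image('side');crop(S,240,130,130,110,6,'s7')
```

```text
t 8.25 pos [513.  291.5 192.4] rack [-161.2   -0.4] tooly yaw rel rack y (rad) -0.0001 F rack [ 0.2 -0.1] -0.1 M [-0.09  0.03 -0.01] w 54.4
```

View pics/t7.png

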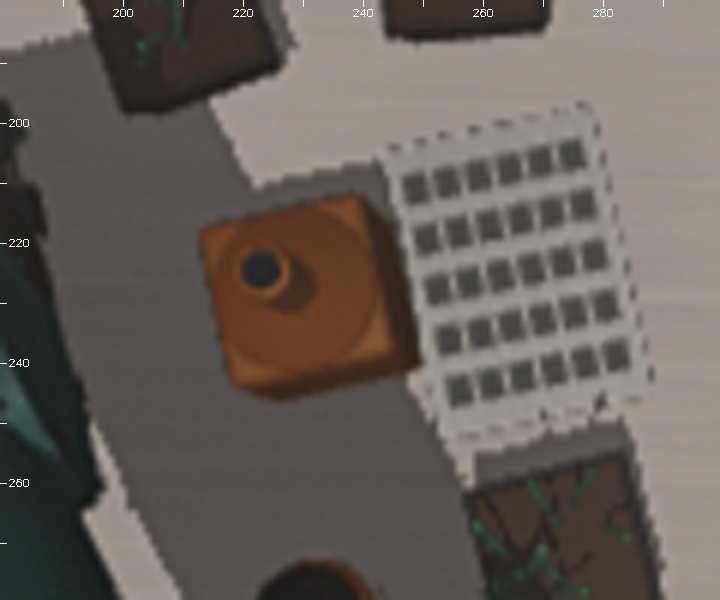

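View pics/s7.png

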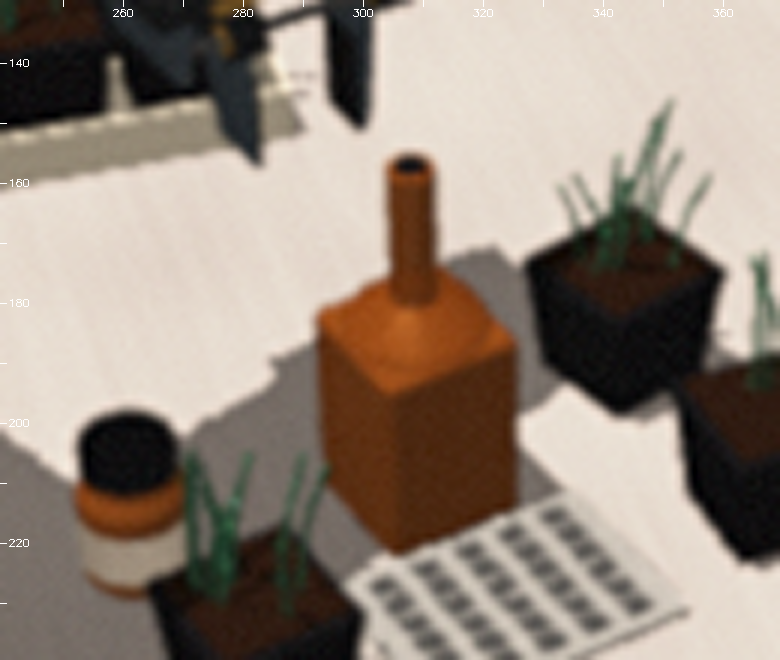

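```bash
python3 - <<'E'
from st import *
T=bot.get_image('top');S=bot.get_image('side')
q=lambda D,u,v,z:(RR@(ray(D,u,v,z)[:2]-r[:2])).round(1)
k=lambda x,y,o:(x/6+o[0]-.5,y/6+o[1]-.5)
print('mouth',q(T,*k(263,270,(180,180)),217),q(S,*k(411,164,(240,130)),217))
for n,x,y,z in(('TL',200,232,120),('TR',362,195,120),('BR',397,350,120),('BL',235,388,120),('b BR',420,365,0),('b BL',283,401,0)): print(n,q(T,*k(x,y,(180,180)),z))
for n,x,y,z in(('front b',400,553,0),('right b',517,505,0),('left b',325,480,0),('fr t',396,393,120),('rt t',516,343,120),('lt',318,315,120)): print(n,q(S,*k(x,y,(240,130)),z))
E
python3 st.py -42 -1 191 0
```

```text
mouth [-41.1   0.2] [-40.8  -1.6]
TL [-78.7  36.9]
TR [-1.5 36.8]
BR [ -1.6 -37.8]
BL [-78.8 -38. ]
b BR [ -3.9 -36.2]
b BL [-74.9 -38.3]
front b [ -9.  -33.6]
right b [-8.2 38.5]
left b [-80.5 -38.2]
fr t [  3.2 -39.2]
rt t [ 1.7 31.9]
lt [-71.5 -41.3]
t 8.45 pos [512.5 290.7 191.1] rack [-160.5   -1. ] tooly yaw rel rack y (rad) -0.0005 F rack [-0.4 -0.2] -0.2 M [-0.13  0.05  0.03] w 54.6
-> tool shift cm [1.000e-02 1.000e-02 1.185e+01] roll -0.0
```

Request:
arm_command(
  increments=[
    [60, 0, 0, 1.5, 0],
    [60, 0, 0, 3, 0],
    [60, 0, 0, 5, 0],
    [60, 0, 0, 7, 0],
    [60, 0, 0, 9, 0],
    [60, 0, 0, 10.5, 0],
    [60, 0, 0, 11.5, 0],
    [60, 0, 0, 11.9, 0],
    [60, 0, 0, 11.9, 0],
    [45, 0, 0, 11.9, 0],
    [38, 0, 0, 11.9, 0],
    [34, 0, 0, 11.9, 0],
  ],
  grip_force=8,
)

```text
time_s: 9.65
position: [542.8, 176.1, 191.1]
ee_rot: [-96.8, 89.9, -171.9]
wrist_force: [-0.6, -0.2, -0.3]
gripper_width: 34.0
```

Request:
arm_command(
  increments=[
    [32, 0, 0, 0, 0],
    [30, 0, 0, 0, 0],
    [28, 0, 0, 0, 0],
    [26, 0, 0, 0, 0],
    [24, 0, 0, 0, 0],
    [20, 0, 0, 0, 0],
    [15, 0, 0, 0, 0],
    [10, 0, 0, 0, 0],
  ],
  grip_force=8,
)

```text
time_s: 10.45
position: [543.1, 176.2, 191.3]
ee_rot: [-102.8, 90.0, -177.9]
wrist_force: [2.7, 1.8, 0.7]
gripper_width: 25.8
```

Run:
```python
from st import *
show()
S=bot.get_image('side');crop(S,240,110,130,130,5,'s8')
```

```text
t 10.45 pos [543.1 176.2 191.3] rack [-42.   -0.9] tooly yaw rel rack y (rad) 0.0002 F rack [-1.1  3.1] 0.7 M [ 0.38 -0.61  0.08] w 25.8
```

View pics/s8.png

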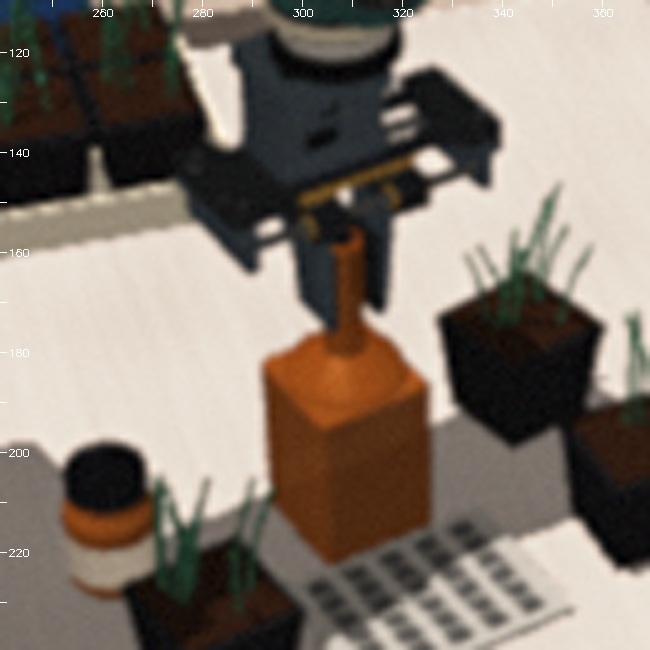

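```bash
cat > arc.py <<'E'
from st import *
def toe(th,L=21.8):
    if 6/np.cos(th)<L if th<1.57 else False: return np.array([-6*np.tan(th),0])
    return np.array([0,6])-L*np.array([np.sin(th),np.cos(th)])
def P(th,rel=(-42,185.3),L=21.8):
    t=toe(th,L); return t+[rel[0]*np.cos(th)+rel[1]*np.sin(th), -rel[0]*np.sin(th)+rel[1]*np.cos(th)+6]
if __name__=='__main__':
    import sys
    a0,a1,n=float(sys.argv[1]),float(sys.argv[2]),int(sys.argv[3])
    rel=(float(sys.argv[4]),float(sys.argv[5])) if len(sys.argv)>4 else (-42,185.3)
    st,A=show(); p=st['position']; x0=(RR@(p[:2]-r[:2]))[0]; z0=p[2]
    print('err now x,z',(np.array([x0,z0])-P(np.radians(a0),rel)).round(1))
    o=[]
    for a in np.linspace(a0,a1,n+1)[1:]:
        q=P(np.radians(a),rel); o.append([round(-(q[1]-z0)/10,2),0,round((q[0]-x0)/10,2)])
    print(o)
E
python3 arc.py 0 12 12; for a in 0 15 30 45 60 75 80 85 90; do python3 -c "
from arc import *
print($a,P(np.radians($a)).round(1),toe(np.radians($a)).round(1))"; done
```

```text
t 10.5 pos [543.  176.2 191.3] rack [-42.   -0.9] tooly yaw rel rack y (rad) 0.0002 F rack [-1.3  2.2] 2.6 M [ 0.4  -0.65  0.04] w 26.1
err now x,z [-0. -0.]
[[np.float64(-0.07), 0, np.float64(0.32)], [np.float64(-0.14), 0, np.float64(0.63)], [np.float64(-0.2), 0, np.float64(0.95)], [np.float64(-0.25), 0, np.float64(1.26)], [np.float64(-0.3), 0, np.float64(1.58)], [np.float64(-0.34), 0, np.float64(1.9)], [np.float64(-0.38), 0, np.float64(2.22)], [np.float64(-0.41), 0, np.float64(2.54)], [np.float64(-0.43), 0, np.float64(2.86)], [np.float64(-0.45), 0, np.float64(3.18)], [np.float64(-0.46), 0, np.float64(3.5)], [np.float64(-0.47), 0, np.float64(3.82)]]
0 [-42.  191.3] [-0.  0.]
15 [  5.8 195.9] [-1.6  0. ]
30 [ 52.8 187.5] [-3.5  0. ]
45 [ 95.3 166.7] [-6.  0.]
60 [129.1 135. ] [-10.4   0. ]
75 [147.1  94.9] [-21.1   0.4]
80 [153.7  81.8] [-21.5   2.2]
85 [159.2  68.1] [-21.7   4.1]
90 [163.5  54. ] [-21.8   6. ]
```

Request:
arm_command(
  increments=[
    [10, -0.04, 0.02, 0.32, 0],
    [10, -0.1, 0.04, 0.63, 0],
    [10, -0.15, 0.05, 0.95, 0],
    [10, -0.2, 0.05, 1.26, 0],
    [10, -0.25, 0.05, 1.58, 0],
    [10, -0.29, 0.05, 1.9, 0],
    [10, -0.33, 0.05, 2.22, 0],
    [10, -0.36, 0.05, 2.54, 0],
    [10, -0.38, 0.05, 2.86, 0],
    [10, -0.4, 0.05, 3.18, 0],
    [10, -0.41, 0.05, 3.5, 0],
    [10, -0.42, 0.05, 3.82, 0],
  ],
  grip_force=8,
)

```text
time_s: 11.7
position: [553.3, 139.1, 195.4]
ee_rot: [-100.9, 89.9, -176.1]
wrist_force: [1.2, 2.1, -1.0]
gripper_width: 25.8
```

```bash
python3 arc.py 12 28 14
python3 - <<'E'
from st import *
S=bot.get_image('side');crop(S,240,110,130,130,5,'s9')
E
```

```text
t 11.7 pos [553.3 139.1 195.4] rack [-3.5 -0.4] tooly yaw rel rack y (rad) 0.0001 F rack [-1.7  1.7] -1.0 M [ 0.4  -0.26  0.05] w 25.8
err now x,z [ 0.3 -0.6]
[[np.float64(-0.06), 0, np.float64(0.34)], [np.float64(-0.05), 0, np.float64(0.7)], [np.float64(-0.04), 0, np.float64(1.07)], [np.float64(-0.02), 0, np.float64(1.43)], [np.float64(0.01), 0, np.float64(1.8)], [np.float64(0.05), 0, np.float64(2.16)], [np.float64(0.09), 0, np.float64(2.53)], [np.float64(0.14), 0, np.float64(2.89)], [np.float64(0.2), 0, np.float64(3.25)], [np.float64(0.27), 0, np.float64(3.61)], [np.float64(0.34), 0, np.float64(3.97)], [np.float64(0.42), 0, np.float64(4.32)], [np.float64(0.51), 0, np.float64(4.67)], [np.float64(0.61), 0, np.float64(5.03)]]
```

View pics/s9.png

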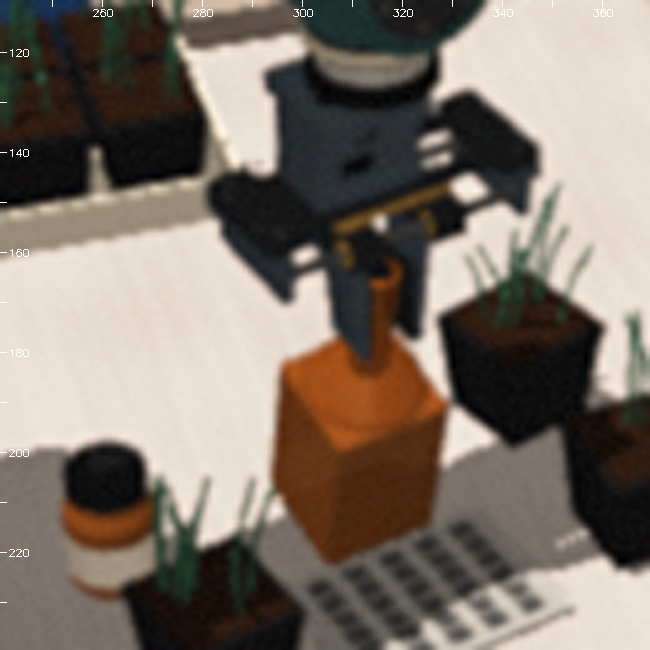

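Request:
arm_command(
  increments=[
    [10, -0.02, 0, 0.34, 0],
    [10, -0.01, 0, 0.7, 0],
    [10, 0, 0, 1.07, 0],
    [10, 0.02, 0, 1.43, 0],
    [10, 0.05, 0, 1.8, 0],
    [10, 0.09, 0, 2.16, 0],
    [10, 0.13, 0, 2.53, 0],
    [10, 0.18, 0, 2.89, 0],
    [10, 0.24, 0, 3.25, 0],
    [10, 0.31, 0, 3.61, 0],
    [10, 0.38, 0, 3.97, 0],
    [10, 0.46, 0, 4.32, 0],
    [10, 0.55, 0, 4.67, 0],
    [10, 0.65, 0, 5.03, 0],
  ],
  grip_force=8,
)

```text
time_s: 13.15
position: [566.4, 89.9, 188.9]
ee_rot: [-94.3, 89.9, -169.5]
wrist_force: [0.5, 0.3, 1.6]
gripper_width: 25.7
```

```bash
python3 arc.py 28 44 16 | sed 's/np.float64//g'
python3 - <<'E'
from st import *
S=bot.get_image('side');crop(S,240,110,130,130,5,'s10')
E
```

```text
t 13.15 pos [566.4  89.9 188.9] rack [47.4 -0.4] tooly yaw rel rack y (rad) 0.0 F rack [-0.2  0.5] 1.6 M [ 0.24 -0.12 -0.09] w 25.7
err now x,z [ 0.7 -0.4]
[[(0.05), 0, (0.24)], [(0.14), 0, (0.54)], [(0.24), 0, (0.85)], [(0.35), 0, (1.15)], [(0.46), 0, (1.44)], [(0.58), 0, (1.74)], [(0.7), 0, (2.03)], [(0.83), 0, (2.32)], [(0.96), 0, (2.61)], [(1.1), 0, (2.89)], [(1.25), 0, (3.17)], [(1.4), 0, (3.45)], [(1.55), 0, (3.73)], [(1.71), 0, (4.0)], [(1.87), 0, (4.27)], [(2.04), 0, (4.53)]]
```

View pics/s10.png

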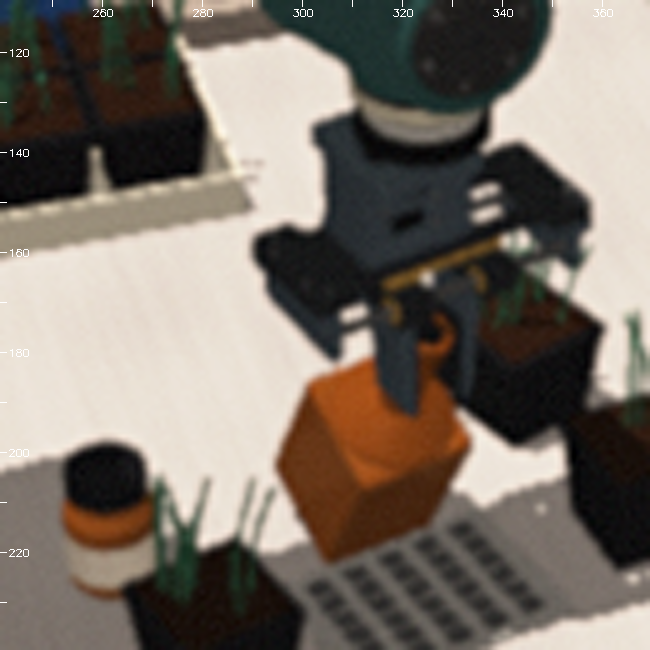

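Request:
arm_command(
  increments=[
    [10, 0.08, 0, 0.24, 0],
    [10, 0.18, 0, 0.54, 0],
    [10, 0.28, 0, 0.85, 0],
    [10, 0.39, 0, 1.15, 0],
    [10, 0.5, 0, 1.44, 0],
    [10, 0.62, 0, 1.74, 0],
    [10, 0.74, 0, 2.03, 0],
    [10, 0.87, 0, 2.32, 0],
    [10, 1.0, 0, 2.61, 0],
    [10, 1.14, 0, 2.89, 0],
    [10, 1.29, 0, 3.17, 0],
    [10, 1.44, 0, 3.45, 0],
    [10, 1.59, 0, 3.73, 0],
    [10, 1.75, 0, 4.0, 0],
    [10, 1.91, 0, 4.27, 0],
    [10, 2.08, 0, 4.53, 0],
  ],
  grip_force=10,
)

```text
time_s: 14.8
position: [578.1, 45.5, 167.8]
ee_rot: [-86.2, 89.9, -161.3]
wrist_force: [0.3, -1.0, 3.4]
gripper_width: 25.7
```

```bash
python3 arc.py 44 60 16 | sed 's/np.float64//g'
python3 - <<'E'
from st import *
S=bot.get_image('side');crop(S,240,110,130,130,5,'s11')
E
```

```text
t 14.8 pos [578.1  45.5 167.8] rack [93.3 -0.5] tooly yaw rel rack y (rad) -0.0 F rack [1. 0.] 3.4 M [-0.13  0.02 -0.04] w 25.7
err now x,z [ 0.6 -0.7]
[[(0.11), 0, (0.21)], [(0.29), 0, (0.46)], [(0.47), 0, (0.72)], [(0.66), 0, (0.97)], [(0.85), 0, (1.21)], [(1.05), 0, (1.45)], [(1.25), 0, (1.69)], [(1.46), 0, (1.92)], [(1.67), 0, (2.15)], [(1.89), 0, (2.37)], [(2.11), 0, (2.59)], [(2.34), 0, (2.8)], [(2.57), 0, (3.0)], [(2.8), 0, (3.2)], [(3.04), 0, (3.39)], [(3.28), 0, (3.58)]]
```

View pics/s11.png

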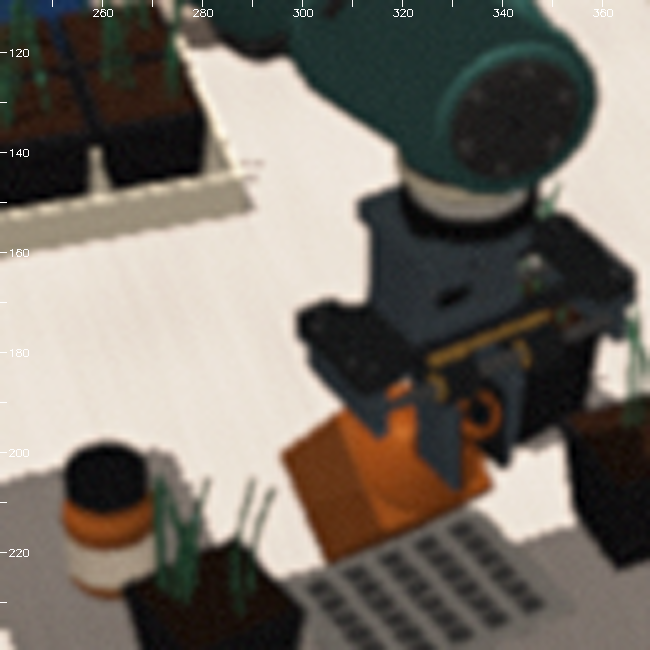

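Request:
arm_command(
  increments=[
    [10, 0.1, 0, 0.21, 0],
    [10, 0.27, 0, 0.46, 0],
    [10, 0.45, 0, 0.72, 0],
    [10, 0.64, 0, 0.97, 0],
    [10, 0.83, 0, 1.21, 0],
    [10, 1.03, 0, 1.45, 0],
    [10, 1.23, 0, 1.69, 0],
    [10, 1.44, 0, 1.92, 0],
    [10, 1.65, 0, 2.15, 0],
    [10, 1.87, 0, 2.37, 0],
    [10, 2.09, 0, 2.59, 0],
    [10, 2.32, 0, 2.8, 0],
    [10, 2.55, 0, 3.0, 0],
    [10, 2.78, 0, 3.2, 0],
    [10, 3.02, 0, 3.39, 0],
    [10, 3.26, 0, 3.58, 0],
  ],
  grip_force=10,
)

```text
time_s: 16.45
position: [587.4, 10.4, 134.9]
ee_rot: [-74.9, 89.9, -150.0]
wrist_force: [0.6, -5.1, 5.0]
gripper_width: 25.8
```

```bash
python3 arc.py 60 75 16 | sed 's/np.float64//g'
python3 - <<'E'
from st import *
S=bot.get_image('side');crop(S,240,110,130,130,5,'s12')
E
```

```text
t 16.45 pos [587.4  10.4 134.9] rack [129.6  -0.5] tooly yaw rel rack y (rad) -0.0001 F rack [ 5.1 -0.7] 5.0 M [-0.67 -0.14 -0.05] w 25.8
err now x,z [ 0.5 -0.1]
[[(0.22), 0, (0.12)], [(0.45), 0, (0.28)], [(0.69), 0, (0.44)], [(0.93), 0, (0.59)], [(1.17), 0, (0.73)], [(1.42), 0, (0.86)], [(1.66), 0, (0.99)], [(1.92), 0, (1.11)], [(2.17), 0, (1.21)], [(2.43), 0, (1.31)], [(2.69), 0, (1.4)], [(2.95), 0, (1.47)], [(3.22), 0, (1.53)], [(3.49), 0, (1.58)], [(3.76), 0, (1.61)], [(4.0), 0, (1.75)]]
```

View pics/s12.png

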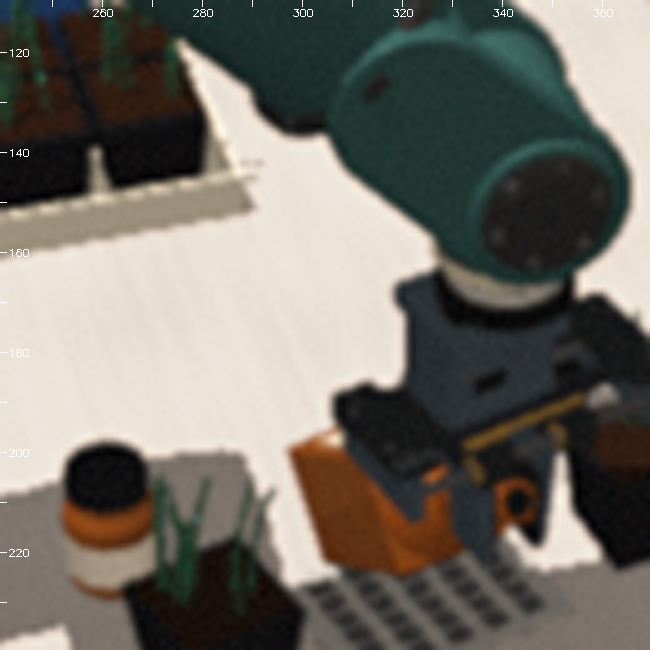

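Request:
arm_command(
  increments=[
    [10, 0.22, 0, 0.12, 0],
    [10, 0.45, 0, 0.28, 0],
    [10, 0.69, 0, 0.44, 0],
    [10, 0.93, 0, 0.59, 0],
    [10, 1.17, 0, 0.73, 0],
    [10, 1.42, 0, 0.86, 0],
    [10, 1.66, 0, 0.99, 0],
    [10, 1.92, 0, 1.11, 0],
  ],
  grip_force=10,
)

```text
time_s: 17.3
position: [590.1, -0.7, 115.1]
ee_rot: [-78.2, 89.9, -153.4]
wrist_force: [2.3, -4.7, 3.6]
gripper_width: 25.7
```

```bash
python3 arc.py 67.5 75 8 | sed 's/np.float64//g'
python3 - <<'E'
from st import *
S=bot.get_image('side');crop(S,270,150,100,90,7,'s13')
T=bot.get_image('top');crop(T,180,170,120,110,6,'t13')
E
```

```text
t 17.3 pos [590.1  -0.7 115.1] rack [141.   -0.7] tooly yaw rel rack y (rad) -0.0002 F rack [5.1 1. ] 3.6 M [-0.75 -0.19  0.03] w 25.7
err now x,z [ 0.4 -0.6]
[[(0.19), 0, (0.07)], [(0.45), 0, (0.17)], [(0.71), 0, (0.25)], [(0.98), 0, (0.33)], [(1.24), 0, (0.39)], [(1.51), 0, (0.43)], [(1.78), 0, (0.47)], [(2.02), 0, (0.6)]]
```

View pics/s13.png

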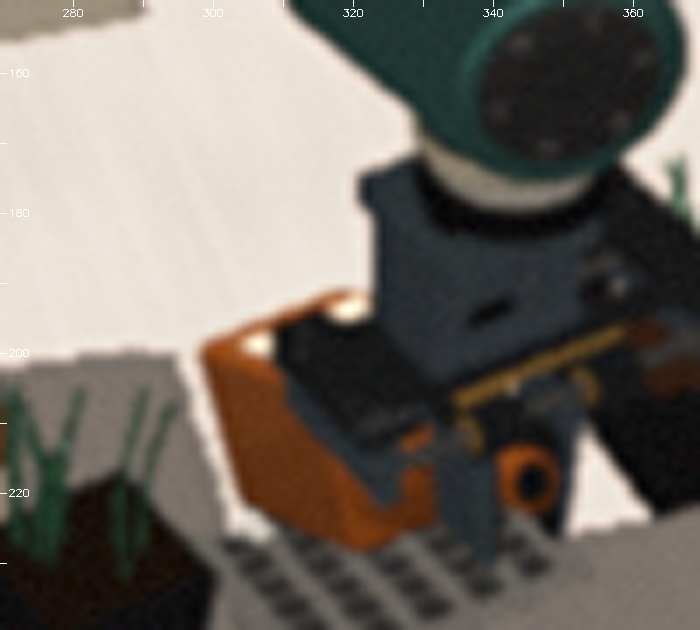

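View pics/t13.png

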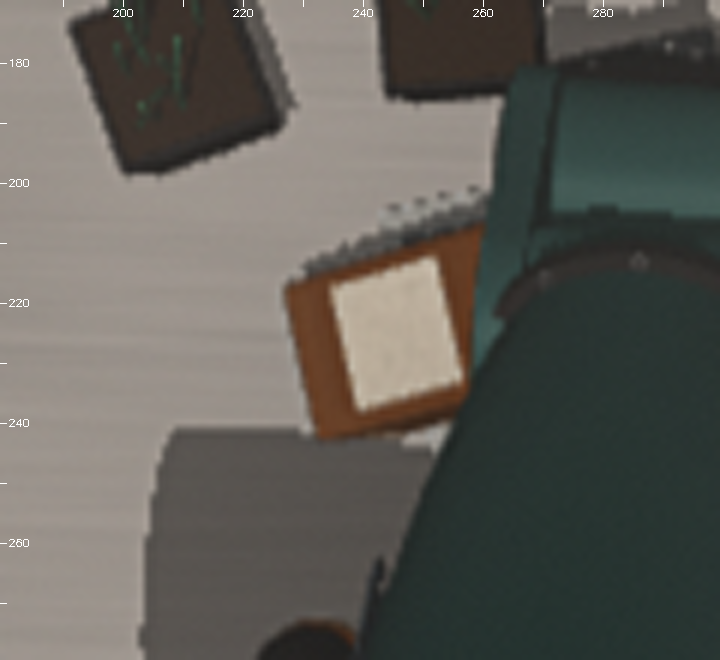

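```bash
cat > pl.py <<'E'
from st import *
def yplane(D,u,v,y):
    K,R,t=D['intrinsics'],D['R'],D['t']; c=-R.T@t; d=R.T@np.linalg.inv(K)@np.array([u,v,1.])
    n=np.r_[RR.T@[0,1],0]; p0=np.r_[r[:2]+RR.T@[0,y],0]; k=n@(p0-c)/(n@d); X=c+k*d
    return np.r_[RR@(X[:2]-r[:2]),X[2]].round(1)
E
python3 - <<'E'
from pl import *
S=bot.get_image('side')
for x,y in((243,500),(203,350)): print(yplane(S,x/7+269.5,y/7+149.5,-40))
print('shoulder low front', yplane(S,365/7+269.5,548/7+149.5,-40), 'mouth y0',yplane(S,529/7+269.5,481/7+149.5,0))
th=np.radians(67.5);print('expected mouth', toe if 0 else None)
from arc import *
for a in(60,67.5,75,80):
    th=np.radians(a);t=toe(th);e=np.array([np.sin(th),np.cos(th)]);n=np.array([-np.cos(th),np.sin(th)])
    print(a,'toe',t.round(1),'heel',(t+80*n).round(1),'lowshoulder',(t+120*e).round(1),'mouth',(t+40*n+217*e).round(1))
E
```

```text
[ -9.9 -40.    5.7]
[-40.8 -40.   71.5]
shoulder low front [ 94.6 -40.   59.3] mouth y0 [156.2   0.  125.3]
expected mouth None
60 toe [-10.4   0. ] heel [-50.4  69.3] lowshoulder [93.5 60. ] mouth [157.5 143.1]
67.5 toe [-14.5   0. ] heel [-45.1  73.9] lowshoulder [96.4 45.9] mouth [170.7 120. ]
75 toe [-21.1   0.4] heel [-41.8  77.6] lowshoulder [94.9 31.4] mouth [178.2  95.2]
80 toe [-21.5   2.2] heel [-35.4  81. ] lowshoulder [96.7 23.1] mouth [185.3  79.3]
```

Request:
arm_command(
  increments=[
    [10, 0.19, 0, 0.07, 0],
    [10, 0.43, 0, 0.17, 0],
    [10, 0.69, 0, 0.25, 0],
    [10, 0.95, 0, 0.33, 0],
    [10, 1.21, 0, 0.39, 0],
    [10, 1.48, 0, 0.43, 0],
    [10, 1.75, 0, 0.47, 0],
    [10, 2.0, 0, 0.6, 0],
  ],
  grip_force=10,
)

```text
time_s: 18.25
position: [591.4, -6.4, 94.6]
ee_rot: [-91.4, 89.9, -166.6]
wrist_force: [0.7, -3.9, 1.4]
gripper_width: 25.6
```

```bash
python3 arc.py 75 90 14 | sed 's/np.float64//g'
python3 - <<'E'
from pl import *
S=bot.get_image('side');crop(S,270,150,100,90,7,'s14')
E
```

```text
t 18.25 pos [591.4  -6.4  94.6] rack [146.8  -0.9] tooly yaw rel rack y (rad) -0.0003 F rack [ 4.  -0.3] 1.4 M [-0.46 -0.14  0.01] w 25.6
err now x,z [-0.2 -0.3]
[[(0.25), 0, (0.17)], [(0.53), 0, (0.32)], [(0.81), 0, (0.46)], [(1.1), 0, (0.6)], [(1.38), 0, (0.73)], [(1.67), 0, (0.86)], [(1.96), 0, (0.98)], [(2.26), 0, (1.09)], [(2.55), 0, (1.2)], [(2.85), 0, (1.31)], [(3.15), 0, (1.4)], [(3.45), 0, (1.5)], [(3.76), 0, (1.58)], [(4.06), 0, (1.67)]]
```

View pics/s14.png

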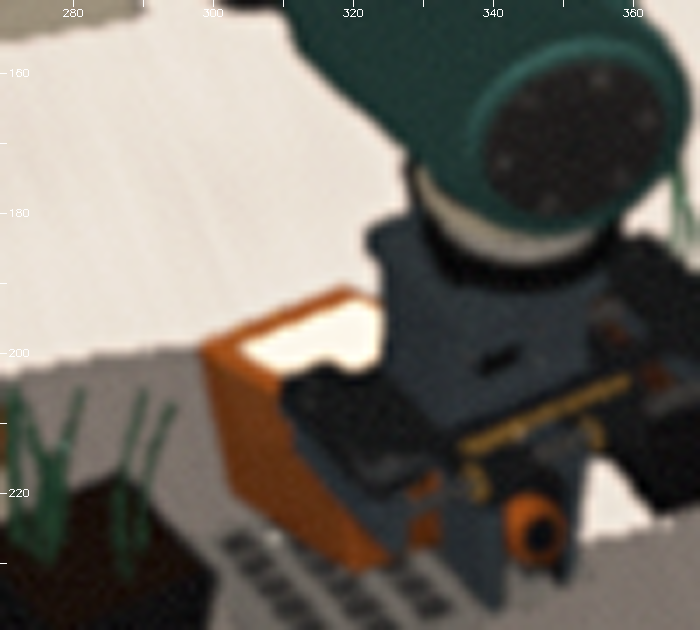

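Request:
arm_command(
  increments=[
    [10, 0.25, 0, 0.17, 0],
    [10, 0.53, 0, 0.32, 0],
    [10, 0.81, 0, 0.46, 0],
    [10, 1.1, 0, 0.6, 0],
    [10, 1.38, 0, 0.73, 0],
    [10, 1.67, 0, 0.86, 0],
    [10, 1.96, 0, 0.98, 0],
    [10, 2.26, 0, 1.09, 0],
    [10, 2.55, 0, 1.2, 0],
    [10, 2.85, 0, 1.31, 0],
    [10, 3.15, 0, 1.4, 0],
  ],
  grip_force=10,
)

```text
time_s: 19.4
position: [594.8, -20.2, 62.5]
ee_rot: [-92.0, 89.9, -167.2]
wrist_force: [0.3, -2.6, 0.4]
gripper_width: 25.9
```

```bash
python3 arc.py 87 90 4 | sed 's/np.float64//g'
python3 - <<'E'
from pl import *
S=bot.get_image('side');crop(S,270,150,100,90,7,'s15')
E
```

```text
t 19.4 pos [594.8 -20.2  62.5] rack [161.1  -1.2] tooly yaw rel rack y (rad) -0.0003 F rack [ 2.6 -0.3] 0.4 M [-0.29 -0.1   0.02] w 25.9
err now x,z [0. 0.]
[[(0.22), 0, (0.06)], [(0.43), 0, (0.13)], [(0.64), 0, (0.18)], [(0.85), 0, (0.24)]]
```

View pics/s15.png

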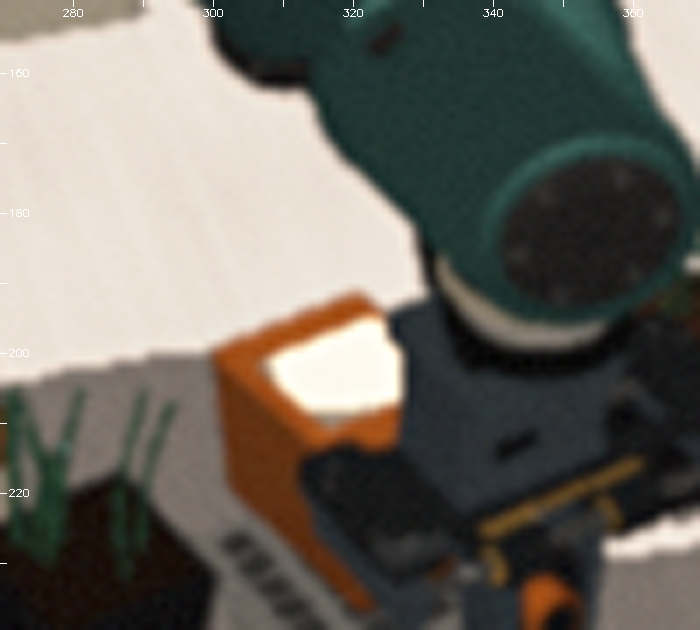

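Request:
arm_command(
  increments=[
    [10, 0.16, 0, 0.04, 0],
    [10, 0.32, 0, 0.09, 0],
    [10, 0.48, 0, 0.14, 0],
    [10, 0.62, 0, 0.17, 0],
    [10, 0.74, 0, 0.2, 0],
    [10, 0.8, 0, 0.22, 0],
  ],
  grip_force=10,
)

```text
time_s: 20.05
position: [595.1, -22.4, 54.0]
ee_rot: [-95.5, 89.8, -170.7]
wrist_force: [0.3, -2.3, 1.0]
gripper_width: 25.5
```

```bash
python3 st.py
python3 - <<'E'
from pl import *
S=bot.get_image('side');crop(S,280,170,100,90,7,'s16')
T=bot.get_image('top');crop(T,180,170,140,110,5,'t16')
E
```

```text
t 20.05 pos [595.1 -22.4  54. ] rack [163.3  -1.4] tooly yaw rel rack y (rad) -0.0005 F rack [ 2.3 -0.3] 1.0 M [-0.28 -0.08 -0.06] w 25.5
```

View pics/s16.png

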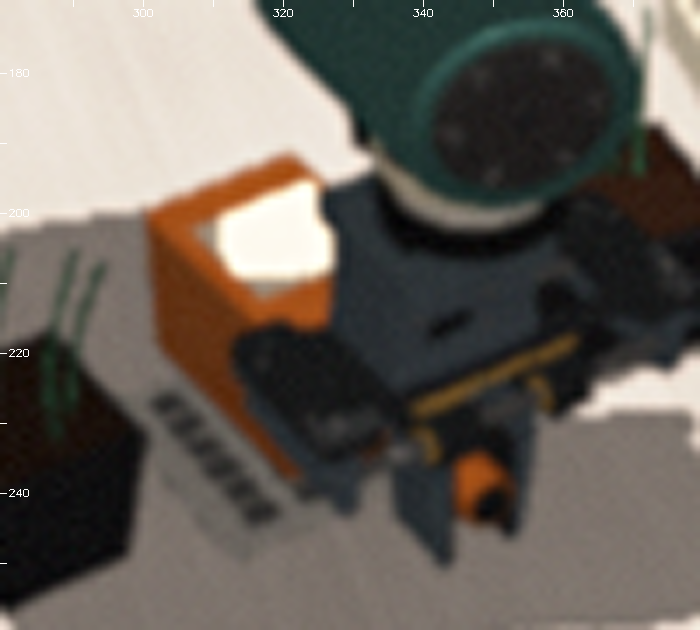

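View pics/t16.png

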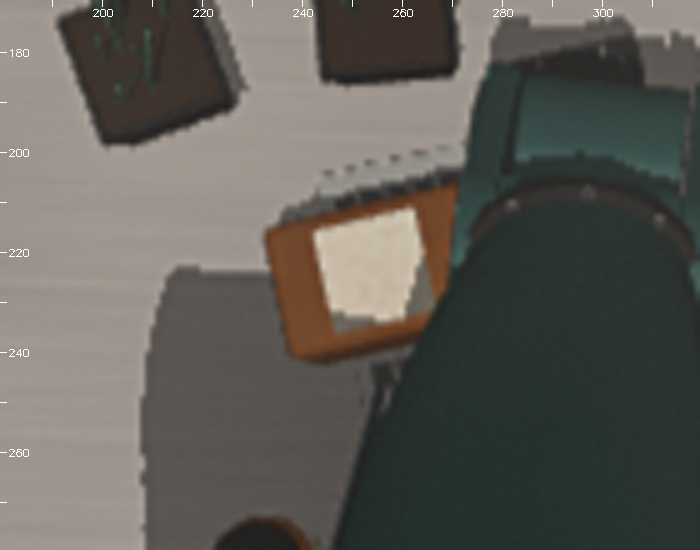

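Run:
```python
from pl import *
S=bot.get_image('side');T=bot.get_image('top')
for x,y in((148,215),(158,345),(295,478)): print(yplane(S,x/7+279.5,y/7+169.5,-40))
q=lambda D,u,v,z:(RR@(ray(D,u,v,z)[:2]-r[:2])).round(1)
for x,y in((267,232),(295,357)): print('heel edge z86',q(T,x/5+179.5,y/5+169.5,86))
```

```text
[-27.1 -40.   78.3]
[-23.3 -40.    4.4]
[ 94.1 -40.   17.6]
heel edge z86 [-26.6  35.3]
heel edge z86 [-26.8 -38.5]
```

Request:
arm_command(
  increments=[
    [10, 0.08, 0, 0, 0],
    [10, 0.16, 0, 0, 0],
    [10, 0.24, 0, 0, 0],
    [10, 0.3, 0, 0, 0],
  ],
  grip_force=6,
)

```text
time_s: 20.65
position: [595.1, -22.4, 51.1]
ee_rot: [-95.2, 89.8, -170.4]
wrist_force: [1.5, -1.5, 0.5]
gripper_width: 25.7
```

```bash
python3 st.py
python3 - <<'E'
from pl import *
S=bot.get_image('side');crop(S,285,185,90,80,8,'s17')
E
```

```text
t 20.65 pos [595.1 -22.4  51.1] rack [163.3  -1.4] tooly yaw rel rack y (rad) -0.0004 F rack [1.9 1. ] 0.5 M [-0.37 -0.12 -0.03] w 25.7
```

View pics/s17.png

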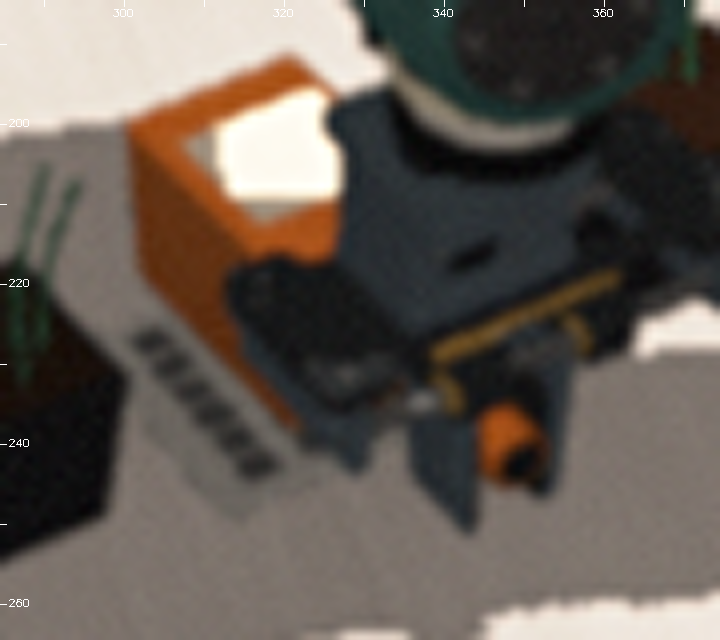

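Request:
arm_command(
  increments=[
    [10, 0.08, 0, 0, 0],
    [10, 0.16, 0, 0, 0],
    [10, 0.24, 0, 0, 0],
    [10, 0.3, 0, 0, 0],
    [10, 0.3, 0, 0, 0],
  ],
  grip_force=6,
)

```text
time_s: 21.2
position: [595.0, -22.4, 47.9]
ee_rot: [-96.4, 89.8, -171.6]
wrist_force: [0.9, -2.1, 0.2]
gripper_width: 25.5
```

```bash
python3 st.py
python3 - <<'E'
from pl import *
S=bot.get_image('side');crop(S,285,185,90,80,8,'s18')
E
```

```text
t 21.2 pos [595.  -22.4  47.9] rack [163.3  -1.5] tooly yaw rel rack y (rad) -0.0005 F rack [2.3 0.4] 0.2 M [-0.32 -0.13 -0.07] w 25.5
```

View pics/s18.png

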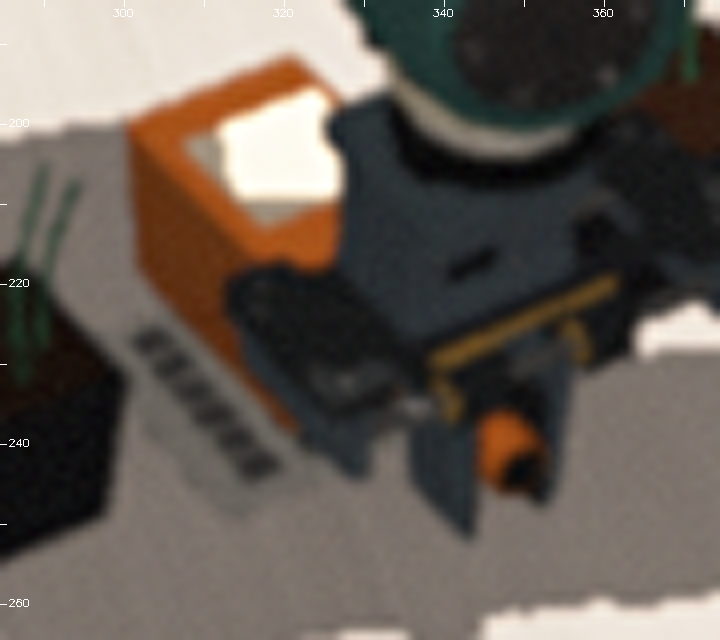

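Run:
```python
from pl import *
S=bot.get_image('side')
for n,x,y,yy in(('mouth',522,466,0),('heel',128,122,-40),('toe',140,268,-40),('lowsh',297,432,-40)): print(n,yplane(S,x/8+284.5,y/8+184.5,yy))
# predicted pixels for flat bottle at toe -24
for nm,l in(('mouth',(193,0,46)),('heel',(-24,-40,86)),('toe',(-24,-40,6)),('lowsh',(96,-40,6)),('heelfar',(-24,40,86))):
    X=np.r_[RR.T@l[:2]+r[:2],l[2]]; print(nm,(8*(proj(S,X)[0]-[284.5,184.5])).round(0))
```

```text
mouth [183.8  -0.   51. ]
heel [-27.9 -40.   79.6]
toe [-23.5 -40.    7.6]
lowsh [ 93.9 -40.   14.5]
mouth [536. 491.]
heel [133. 115.]
toe [140. 270.]
lowsh [300. 451.]
heelfar [311.  44.]
```

Request:
arm_command(
  increments=[
    [10, 0.08, 0, 0, 0],
    [10, 0.16, 0, 0, 0],
    [10, 0.24, 0, 0, 0],
    [10, 0.32, 0, 0, 0],
    [10, 0.4, 0, 0, 0],
    [10, 0.4, 0, 0, 0],
  ],
  grip_force=6,
)

```text
time_s: 21.9
position: [594.9, -22.4, 43.8]
ee_rot: [-98.2, 89.8, -173.3]
wrist_force: [0.2, -1.7, -0.1]
gripper_width: 25.9
```

```bash
python3 st.py
python3 - <<'E'
from pl import *
S=bot.get_image('side');crop(S,285,185,90,80,8,'s19')
E
```

```text
t 21.9 pos [594.9 -22.4  43.8] rack [163.2  -1.6] tooly yaw rel rack y (rad) -0.0005 F rack [ 1.7 -0.3] -0.1 M [-0.35 -0.14 -0.04] w 25.9
```

View pics/s19.png

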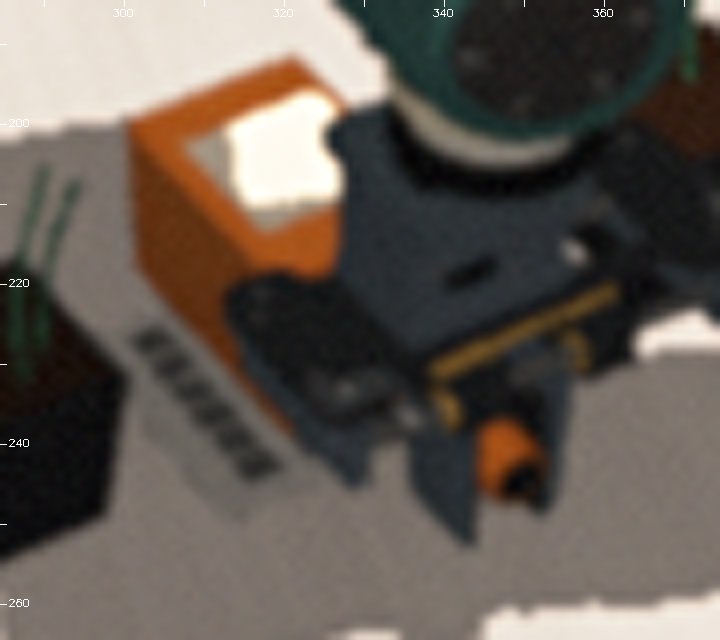

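Request:
arm_command(
  increments=[
    [10, 0.06, 0, 0, 0],
    [10, 0.12, 0, 0, 0],
    [10, 0.18, 0, 0, 0],
    [10, 0.24, 0, 0, 0],
    [10, 0.3, 0, 0, 0],
    [10, 0.3, 0, 0, 0],
  ],
  grip_force=5,
)

```text
time_s: 22.55
position: [594.9, -22.3, 40.8]
ee_rot: [-99.3, 89.8, -174.4]
wrist_force: [1.5, -3.2, -1.0]
gripper_width: 25.7
```

```bash
python3 st.py
python3 - <<'E'
from pl import *
S=bot.get_image('side');crop(S,285,185,90,80,8,'s20')
E
```

```text
t 22.55 pos [594.9 -22.3  40.8] rack [163.2  -1.6] tooly yaw rel rack y (rad) -0.0005 F rack [3.5 0.6] -1.0 M [-0.36 -0.1  -0.09] w 25.7
```

View pics/s20.png

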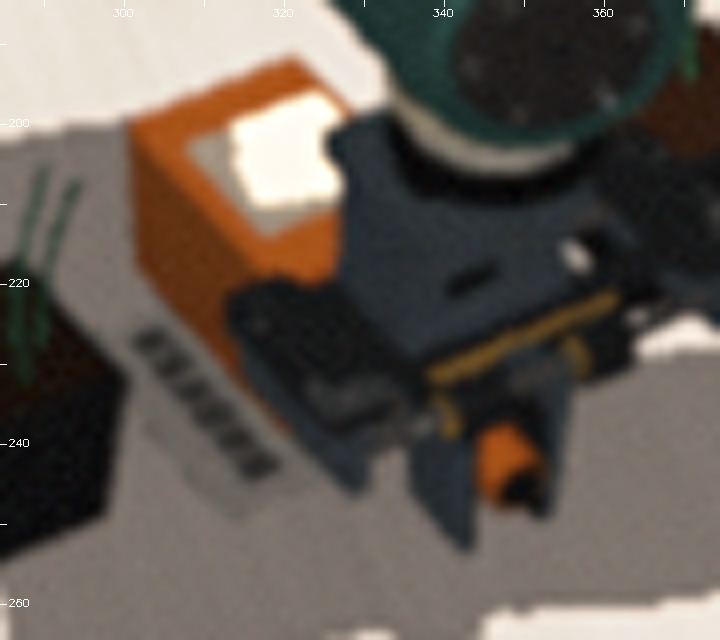

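Request:
arm_command(
  increments=[
    [10, 0.06, 0, 0, 0],
    [10, 0.12, 0, 0, 0],
    [10, 0.18, 0, 0, 0],
    [10, 0.24, 0, 0, 0],
    [10, 0.3, 0, 0, 0],
    [10, 0.3, 0, 0, 0],
  ],
  grip_force=5,
)

```text
time_s: 23.2
position: [595.1, -22.5, 38.1]
ee_rot: [-94.3, 89.8, -169.5]
wrist_force: [0.2, -4.1, 5.7]
gripper_width: 26.1
```

```bash
python3 st.py
python3 - <<'E'
from pl import *
S=bot.get_image('side');crop(S,285,185,90,80,8,'s21')
E
```

```text
t 23.2 pos [595.1 -22.5  38.1] rack [163.4  -1.4] tooly yaw rel rack y (rad) -0.0004 F rack [ 4.1 -0.9] 5.7 M [-0.71  0.14  0.07] w 26.1
```

View pics/s21.png

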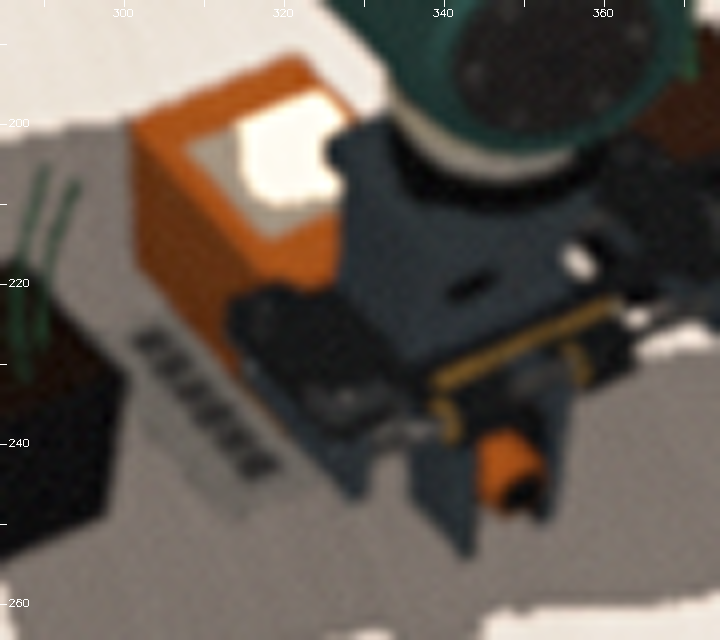

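Request:
arm_command(
  increments=[
    [20, -0.05, 0, 0, 0],
    [26, -0.08, 0, 0, 0],
    [28, -0.08, 0, 0, 0],
    [30, -0.08, 0, 0, 0],
    [32, -0.08, 0, 0, 0],
    [36, -0.08, 0, 0, 0],
    [42, -0.08, 0, 0, 0],
    [50, -0.08, 0, 0, 0],
    [60, -0.08, 0, 0, 0],
    [60, -0.08, 0, 0, 0],
  ],
  grip_force=5,
)

```text
time_s: 24.25
position: [595.1, -22.4, 38.9]
ee_rot: [-94.2, 89.8, -169.4]
wrist_force: [-0.1, -0.4, 0.3]
gripper_width: 54.6
```

```bash
python3 st.py
python3 - <<'E'
from pl import *
S=bot.get_image('side');crop(S,285,185,90,80,8,'s22')
E
```

```text
t 24.25 pos [595.1 -22.4  38.9] rack [163.3  -1.4] tooly yaw rel rack y (rad) -0.0003 F rack [ 0.3 -0.2] 0.3 M [-0.07  0.01 -0.05] w 54.6
```

View pics/s22.png

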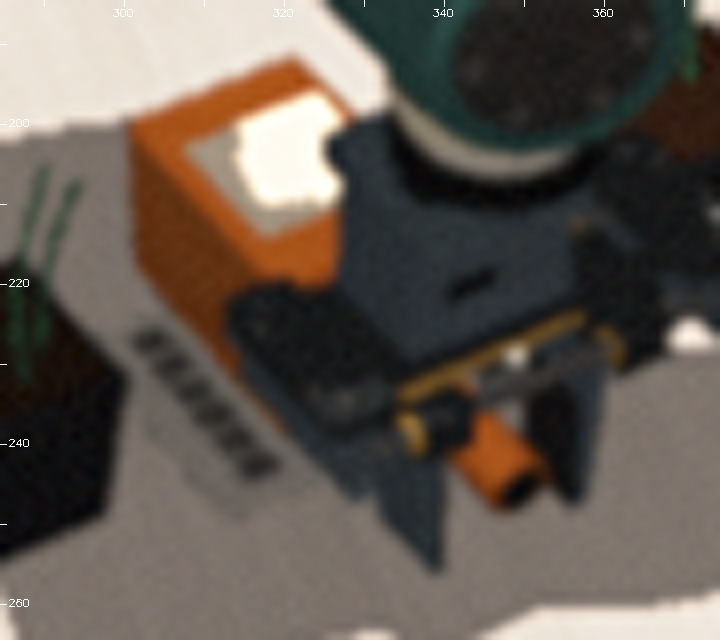

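Request:
arm_command(
  increments=[
    [60, -0.5, 0, 0, 0],
    [60, -1.5, 0, 0, 0],
    [60, -3, 0, 0, 0],
    [60, -5, 0, 0, 0],
    [60, -7.5, 0, 0, 0],
    [60, -10, 0, 0, 0],
    [60, -13, 0, 0, 0],
    [60, -16, 0, 0, 0],
    [60, -19, 0, 0, 0],
    [60, -22, 0, 0, 0],
    [60, -22, 0, 4, 0],
    [60, -22, 0, 8, 0],
    [60, -22, 0, 12, 0],
    [60, -22, 0, 16, 0],
    [60, -22, 0, 20, 0],
    [60, -22, 0, 24, 0],
    [60, -22, 0, 28, 0],
    [60, -22, 0, 30, 0],
    [60, -22, 0, 30, 0],
  ],
)

```text
time_s: 26.2
position: [672.6, -314.4, 259.7]
ee_rot: [-76.4, 89.9, -151.7]
wrist_force: [0.7, 0.3, 0.0]
gripper_width: 54.8
```

Run:
```python
from pl import *
show()
S=bot.get_image('side');crop(S,240,120,160,140,5,'s23')
T=bot.get_image('top');crop(T,170,140,160,150,5,'t23')
```

```text
t 26.2 pos [ 672.6 -314.4  259.7] rack [465.4  -1.4] tooly yaw rel rack y (rad) -0.0024 F rack [-0.2  0.8] 0.0 M [-0.11 -0.02 -0.02] w 54.8
```

View pics/s23.png

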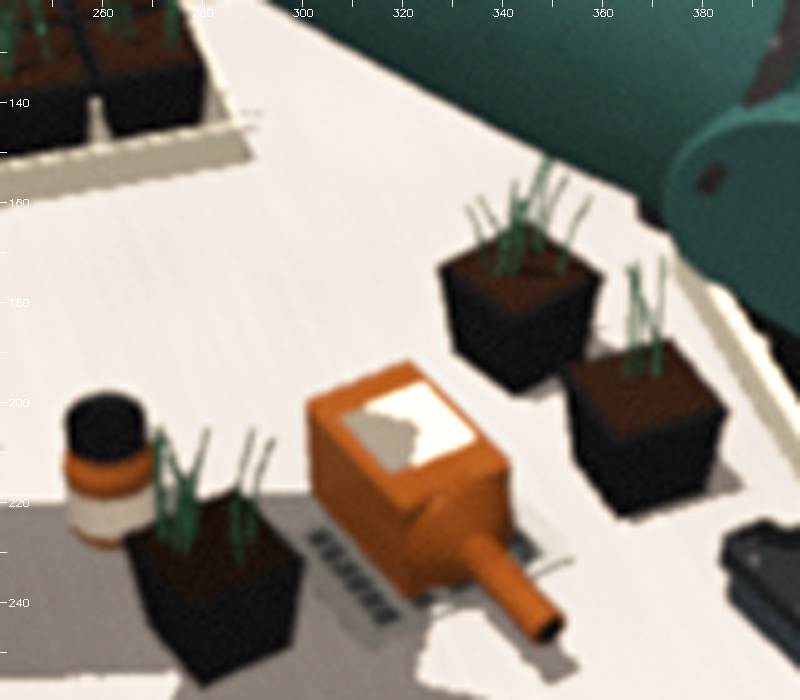

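View pics/t23.png

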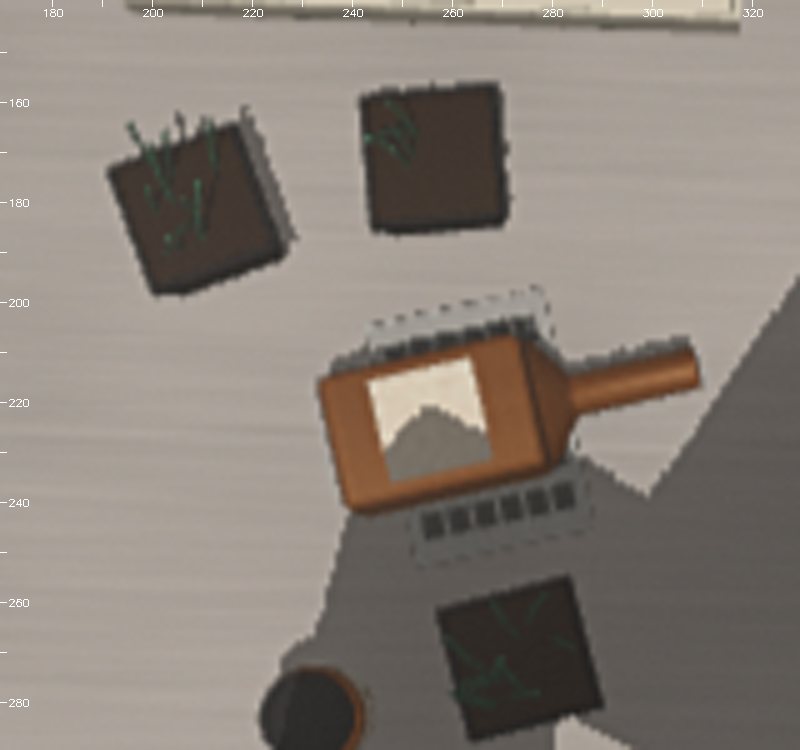

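Run:
```python
from pl import *
S=bot.get_image('side');T=bot.get_image('top')
q=lambda D,u,v,z:(RR@(ray(D,u,v,z)[:2]-r[:2])).round(1)
k=lambda x,y:(x/5+169.5,y/5+139.5)
for n,x,y,z in(('heel+',320,382,86),('heel-',355,513,86),('sh+',517,338,86),('sh-',550,465,86),('mouth',697,367,46)): print(n,q(T,*k(x,y),z))
print('side mouth',yplane(S,545/5+239.5,625/5+119.5,0))
for n,x,y,yy in(('heel',310,403,-40),('toe',312,487,-40),('lowsh',405,598,-40)):print(n,yplane(S,x/5+239.5,y/5+119.5,yy))
a=cv2.imread('pics/side0.png');d=cv2.absdiff(a,S['color']).max(2)
for nm,b in(('pa',(325,150,365,200)),('pb',(354,180,388,224)),('cup',(385,275,430,330)),('trowel',(340,320,385,430)),('jar',(250,195,272,232))): print(nm,(d[b[1]:b[3],b[0]:b[2]]>40).mean().round(3))
print(T['color'].shape)
a=cv2.imread('pics/top0.png');d=cv2.absdiff(a,T['color']).max(2)
for nm,b in(('pa',(190,160,230,200)),('pb',(240,152,275,190)),('pc',(255,255,292,290)),('jar',(218,265,248,296))): print(nm,(d[b[1]:b[3],b[0]:b[2]]>40).mean().round(3))
```

```text
heel+ [-24.9  34.9]
heel- [-22.1 -43.1]
sh+ [90.6 34.1]
sh- [ 92.6 -41.6]
mouth [188.7  -1. ]
side mouth [177.9   0.   38.9]
heel [-21.6 -40.   82.7]
toe [-23.8 -40.   12. ]
lowsh [ 87.4 -40.    6.5]
pa 0.048
pb 0.0
cup 0.423
trowel 0.0
jar 0.154
(480, 640, 3)
pa 0.0
pb 0.0
pc 0.247
jar 0.242
```

Run:
```python
from pl import *
T=bot.get_image('top');cv2.imwrite('pics/t24.png',T['color'])
```

```text
(no output)
```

View pics/t24.png

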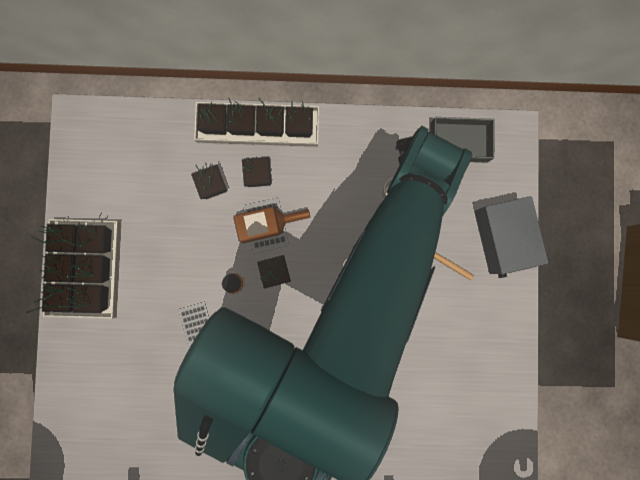

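```bash
python3 -c "
from cell import bot
print(bot.state()['wrist_force'],bot.hand_in())"
```

```text
the job is handed in; nothing more can be done
[ 0.61475568 -0.49725195 -1.69497474] None
```

I pushed the bottle upright to the larger rack's stop and tipped it over the edge with the fingers. It now lies on its side along the middle of the rack, and I handed the job in at about 26 s.

**How it was done:** Two spread fingers pushed the bottle from behind. This moved it about 48 mm forward, took out its 14 mm sideways offset and squared it to the rack. I then held the neck lightly (5–10 N) between the pads and guided it down along the tipping arc until the rack took the weight. After that I opened the fingers, went straight up and moved clear.

**Last checks, in rack coordinates:**
- **Foot:** about 22–25 mm behind the stop edge, which is within the creep you gave.
- **Centring:** the bottle's axis is within about 4 mm of the centre line, from the body edges (the mouth alone reads 1 mm off), and nearly parallel to it.
- **Neck:** the mouth is at about 180–190 mm, so the neck sticks out past the 110 mm far end.
- **Stability:** the bottle did not visibly shift when I let go, and the wrist force was near zero with the gripper clear.
- **Other things:** pots and jar look unmoved in the top view, and the trowel is unchanged in the side view.

**What disagreed or stayed uncertain:**
- **Camera disagreement:** the two cameras differ by about 10 mm on where the mouth is. The side view puts its height at 39 mm, not the expected 46 mm; edge blur in the images may explain this.
- **Slip in the grip:** the tool had to go about 16 mm lower than planned before the bottle lay flat. I think the neck slipped a little between the pads.
- **Push to the stop:** at the stop the force rose to about 11 N sideways and 8.5 N upward, so the bottle may have rocked slightly. It settled back upright and square.
- **Cup:** the arm hid it in both final views. The gripper passed well above it.

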